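# Click the meter's selector to its check position and prove the probe on two pads

### The arm

A 6-joint arm with a two-finger parallel gripper is mounted at the origin on the work surface. World frame = base frame: x ahead of the robot, y to its left, z up, the work surface at z = 0. Lengths are in m, angles in rad, forces in N, time in s.
With the tool pointing down it reaches from about 0.375 to 0.9 m from the base axis. Payload 3.1 kg.
Tool frame: the origin (TCP) lies on the centre line of the jaws, within the pads' length; the fingertips stand 25 mm ahead of it and the grasp point (between the pads) lies 6 mm ahead of it (robot.nose_length is the y of the fingertips in the tool frame, in m); y points along the fingers, z is the direction in which the jaws open and shut, and the axes are right-handed (so a half turn about y gives the same grasp; the last joint's range is limited). The gripper opens to 87 mm and grips with 3 to 60 N. Pads are 19 mm wide; open, the fingers measure 117 mm over their backs; the gripper's body (75 mm by 190 mm) begins 51 mm behind the grasp point.
Start: joints at [0.923, 0.527, 1.433, -0, 1.181, -0.178], TCP at [0.282, 0.558, 0.248] pointing down, gripper open.
Joint ranges: [-3.08, 3.08], [-0.75, 2.2], [0.22, 2.44], [-1.43, 4.57], [0, 2.65], [-2.85, 2.85]. Speed limits (rad/s): [2.79, 2.79, 3.14, 3.14, 3.14, 3.14].

### API

Orientations are given as a unit quaternion [x, y, z, w].
In Python, from rig import robot, eyes, ticket gives the robot as it stands.
- The arm moves only by the tool play_rows, never from a script. Its argument "series" is a list of rows, each a list of 7 numbers: the opening, from 0 (shut) to 1 (fully open), then the shift along the tool's x, y, z scaled (see below), then the turn, a rotation vector about the tool's x, y, z scaled (see below). In form: [[claw, dx, dy, dz, ax, ay, az], ...]. A call has 1 to 12 rows; each row shifts and turns the commanded pose from where the row before left it, along the tool's axes as they then stand; what a row does not reach is not made up. The controller multiplies each number of a shift by 100 mm and each number of a turn by 180 degrees. A row lasts 1/12 s, in which the tool goes at most 41.7 mm and 7.16 degrees, less where a joint would pass 70% of its speed; a pose out of reach is approached as far as the arm can. A call with a number of a shift or a turn outside -1 to 1 is refused whole. A call with a gripper value outside its range is refused whole. The fingers move at their own pace and stop on an object; "grip_force" is the grip in N (left out, the last holds). Time passes only in rows, so rows that do not move let the fingers close. It gives the time, the measured TCP pose, the force and the opening at its end, in the units of the state.
- robot.get_obs(): the state, without advancing time (a new reading comes with each control period).
- eyes.camera(name): name is "scene" or "top" or "wrist"; returns the picture (400x640x3 uint8, red, green, blue); there is no depth.
- eyes.camera_params(name): a dict with "K" (3x3 intrinsics, pixels), "rvec" (rotation vector, rad) and "tvec" (3), from world to camera coordinates, as OpenCV has them. Camera axes: x right, y down, z forward; pixel columns grow to the right and rows downward; lengths in m; the calibration is good to about 2 mm. A picture is of the moment at which its call begins: read the wrist's pose just before it. camera_params takes no time and is no camera call; for the wrist camera it gives the pose at the moment of the call.
- ticket.hand_in(): hands the job in, once; it reports no verdict.
The state is a dict: "time": time; "q": joint angles; "joint_velocities": joint speeds; "joint_torque": joint torques, N m; "position": TCP position; "tool_rot": TCP orientation; "ft_force": force on the tool from outside, world axes, zero at the start; "moment": the same for the moment, N m; "grip_width": finger opening in m.
Only numpy, scipy, OpenCV 4.12 (cv2) and the standard library are available. Lean on these libraries where they do the work, as an engineer would, in place of code of your own. Each camera call takes 0.05 s, during which the arm holds its last target.

### The job

Run the bench meter's check: turn the black selector anticlockwise to its end stop (red mark), then exactly six clicks clockwise without ever going further, and let go of it. Then take the cordless probe from its fork and press its tip gently onto the plunger of the blue pad, then of the orange pad, so that each plunger gives about half-way and never bottoms, pausing a moment on each. Hang the probe back in its fork upright, let go of it and leave the other things where they are.

Things in the scene. Friction and masses are not known exactly. Their poses are not given: they have to be found in the camera images.
- meter: white bench meter, fixed, 160 (x) x 200 (y) x 56 mm high; origin at the centre of its underside, z up, x away from its front, y to the left seen from the front. A flat dark window lies on the rear half of its top, the black selector on the front half
- selector_axis (a point): fixed point on the knob's axis, 100 mm above the table, 20 mm in front of the meter's centre. Anticlockwise from above the knob ends at a firm stop at the home click (red mark), pointer along the meter's +y; the stop lies 3 degrees beyond the click's bottom. Clicks 1 to 9 follow clockwise at dark marks: 3 along the meter's +x, 6 along its -y. It starts between clicks 1 and 4
- selector: black knob that turns about the vertical: skirt 44 mm wide, 8 mm high; on it a bar grip 42 mm long (its x), 14 mm thick (its y), 8 to 38 mm above the skirt's underside. Origin on the axis at the skirt's underside, 62 mm above the table; x points along the bar to the pointer end. Clicks every 30 degrees; it resists with 0.2 N m on leaving a click, less and less up to half-way, then it drives itself into the next and stays
- selector_pointer (a point): pointer end of the selector, white line, on the top face of the bar, 20 mm from the axis
- selector_grip (a point): point on the selector's axis, in the bar, 26 mm above the skirt's underside and 12 mm below the bar's top: a height to grip
- probe: cordless probe hanging upright in the fork, loose, 0.12 kg, 132 mm long: origin at its pointed tip, z up along it. Steel shaft 10 mm thick from the tip to 78 mm, black collar 32 mm wide from 78 to 84 mm, yellow square head 24 x 24 mm (sides along its x and y) from 84 to 130 mm
- probe_tip (a point): the probe's pointed lower end
- stand: fixed stand with a green fork; origin at its underside below the seat, z up, x away from the fork's open side. Fork: plate 8 mm thick, 56 mm wide (y), top 100 mm above the table, slot 18 mm wide, open to -x, ending 9 mm to +x of the seat; prongs reach 22 mm to -x. The shaft hangs in the slot, the collar rests on the plate: lift straight up, put back straight down. Foot 100 x 100 mm
- stand_seat (a point): the seat: middle of the fork's slot, level with the plate's top, where the centre of the collar's underside belongs
- pad_blue: fixed blue check pad: one blue ring 52 mm wide and 30 mm high on a 60 mm foot, with a sprung steel plunger in the middle; origin at the centre of its underside
- plunger_blue_top (a point): centre of the top of the blue pad's plunger, a flat steel disc 33 mm wide, 36 mm above the table when free; it moves down with the plunger
- plunger_blue (a joint): how far the blue pad's plunger is pressed down, in m: 0 free, 0.008 at the bottom; a spring of 600 N/m with 0.6 N of preload, so 3 N press it 4 mm and 5.4 N reach the bottom; it springs back up
- pad_orange: fixed orange check pad: one orange ring 52 mm wide and 30 mm high on a 60 mm foot, with a sprung steel plunger in the middle; origin at the centre of its underside
- plunger_orange_top (a point): centre of the top of the orange pad's plunger, a flat steel disc 33 mm wide, 36 mm above the table when free; it moves down with the plunger
- plunger_orange (a joint): how far the orange pad's plunger is pressed down, in m: 0 free, 0.008 at the bottom; a spring of 600 N/m with 0.6 N of preload, so 3 N press it 4 mm and 5.4 N reach the bottom; it springs back up
- tube_rack: bystander, to be left alone: green tube rack, 90 x 200 x 49 mm; origin at the centre of its underside
- beaker: bystander, to be left alone: small glass cup, 70 mm wide, 85 mm high; origin at the centre of its underside
- amber_bottle: bystander, to be left alone: amber bottle, 60 mm wide, 120 mm high; origin at the centre of its underside
- tip_box: bystander, to be left alone: orange box with a clear lid, 85 x 120 x 58 mm; origin at the centre of its underside
- dish_stack: bystander, to be left alone: stack of flat round dishes, 88 mm wide, 39 mm high; origin at the centre of its underside
- timer: bystander, to be left alone: grey timer, 60 x 75 x 24 mm; origin at the centre of its underside
- foil_jar: bystander, to be left alone: glass jar with a silver foil cap, 80 mm wide, 104 mm high; origin at the centre of its underside
Mind the look-alikes: they are no part of the job. Of the things that look like the probe, the middle-sized one is meant. Leave any yellow look-alike of the pad_orange alone.

How it is judged:
On the way, in this order (a step that is already met when the one before it is completed fails the run):
1. the selector is back at its home click (y of selector_pointer in the frame of meter above 0.0194 m and x of selector_pointer in the frame of meter between -0.026 and -0.0155 m), for 0.1 s.
2. the selector stands in the sixth click and the fingers are off it (y of selector_pointer in the frame of meter below -0.0194 m and x of selector_pointer in the frame of meter between -0.0235 and -0.0165 m and contact force between the fingers and selector below 0.1 N), for 0.2 s.
3. the probe's tip presses the blue pad's plunger 2 to 7 mm down, the selector still in the sixth click (value of joint plunger_blue between 0.002 and 0.007 m and contact force between probe and pad_blue above 0.5 N and horizontal distance between probe_tip and plunger_blue_top below 0.015 m and distance between probe_tip and plunger_blue_top below 0.016 m and y of selector_pointer in the frame of meter below -0.0194 m and x of selector_pointer in the frame of meter between -0.0235 and -0.0165 m), for 0.25 s.
4. the probe's tip presses the orange pad's plunger 2 to 7 mm down, the selector still in the sixth click (value of joint plunger_orange between 0.002 and 0.007 m and contact force between probe and pad_orange above 0.5 N and horizontal distance between probe_tip and plunger_orange_top below 0.015 m and distance between probe_tip and plunger_orange_top below 0.016 m and y of selector_pointer in the frame of meter below -0.0194 m and x of selector_pointer in the frame of meter between -0.0235 and -0.0165 m), for 0.25 s.
At the end, for the whole second after the job is handed in: The selector stands in the sixth click (within about 10 degrees), the probe hangs at rest and upright (within 0.1 rad) in the fork with its collar on the plate and within 11 mm of the seat, both plungers are up, nothing is held (y of selector_pointer in the frame of meter below -0.0194 m and x of selector_pointer in the frame of meter between -0.0235 and -0.0165 m and horizontal distance between probe and stand_seat below 0.011 m and z of probe in the frame of stand between 0.019 and 0.026 m and angle between probe's own z axis and vertical below 0.1 rad and linear speed of probe below 0.03 m/s and angular speed of probe below 0.3 rad/s and value of joint each of plunger_blue, plunger_orange below 0.001 m and contact force between the fingers and probe below 0.1 N); the robot touches nothing.
It fails at once if the selector is turned past the sixth click towards the seventh (by more than 17 degrees) (x of selector_pointer in the frame of meter below -0.026 m).
It fails at once if a pad's plunger is driven to the bottom (more than 7.7 mm) (value of joint any of plunger_blue, plunger_orange above 0.0077 m).
It fails at once if a bystander is moved by more than 30 mm or tipped (distance of any of tube_rack, beaker, amber_bottle, tip_box, dish_stack, timer, foil_jar from where it was at the start of the episode above 0.03 m or angle between any of tube_rack, beaker, amber_bottle, tip_box, dish_stack, timer, foil_jar's own z axis and vertical above 0.3 rad).
It also fails if it takes over 72 s, if anything falls off the work surface, if the arm or the gripper's body presses on something with over 40 N, if the wrist force passes 120 N, or if a joint passes its speed limit or range.

## Working session

There is one attempt and no reset: what is moved stays moved. The work goes in short steps, Python scripts to look and compute and a tool call to move; the robot and the scene stay as the last step left them, time stands still between calls to the robot, and variables do not carry over. Pictures are saved under pics/ and viewed, and the job is handed in when it is done.

Besides the shell and the picture viewer there is one more tool, called after "Emit:" by a JSON object that holds its "op" and its "data". play_rows: Moves the arm, as the interface text tells. Its arguments: {"type":"object","properties":{"series":{"type":"array","items":{"type":"array","items":{"type":"number"}}},"grip_force":{"type":"number"}},"required":["series"]}

```bash
ls; mkdir -p pics; python3 - <<'E'
from rig import robot, eyes, ticket
import cv2
print(robot.get_obs())
for n in ["scene","top"]:
    cv2.imwrite(f"pics/{n}0.png",eyes.camera(n)[:,:,::-1]); print(n,eyes.camera_params(n))
E
```

```text
pics
{'time': 0.0, 'q': array([ 9.23500114e-01,  5.28501273e-01,  1.43391452e+00, -5.44311962e-05,
        1.18138420e+00, -1.78473460e-01]), 'joint_velocities': array([ 0.00179215,  0.00027193, -0.00104739,  0.00085451,  0.00055222,
        0.00011131]), 'joint_torque': array([-1.16114581e-03, -4.40035701e+01, -1.76591563e+01,  6.32981001e-02,
        5.83071692e-02, -1.47507076e-04]), 'position': array([0.28194851, 0.5570205 , 0.24654612]), 'tool_rot': array([ 0.68849154, -0.16452966,  0.16393598, -0.68704759]), 'ft_force': array([ 0.36583727,  0.05832244, -0.8479614 ]), 'moment': array([ 0.04970814, -0.02146663, -0.01175912]), 'grip_width': 0.08748987036174331}
scene {'K': array([[423.04568913,   0.        , 311.02225355],
       [  0.        , 423.04568913, 199.05862327],
       [  0.        ,   0.        ,   1.        ]]), 'rvec': array([ 1.48732334,  2.27200867, -0.74641972]), 'tvec': array([ 0.25456946, -0.34583582,  1.34046277])}
top {'K': array([[471.25062361,   0.        , 319.49141423],
       [  0.        , 471.25062361, 200.46196148],
       [  0.        ,   0.        ,   1.        ]]), 'rvec': array([ 2.19617557, -2.16549261,  0.03604086]), 'tvec': array([-0.04207972,  0.56315674,  1.13159326])}
```

View pics/scene0.png

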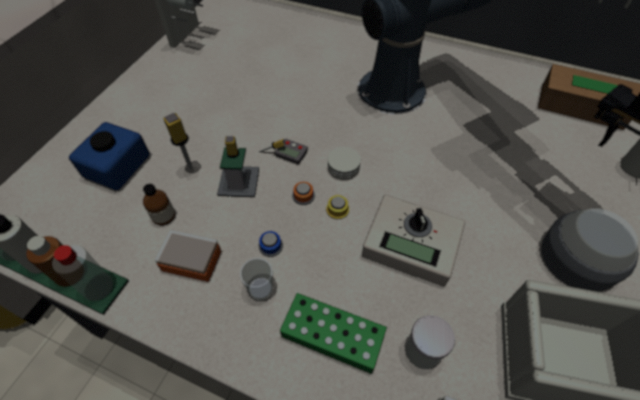

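View pics/top0.png

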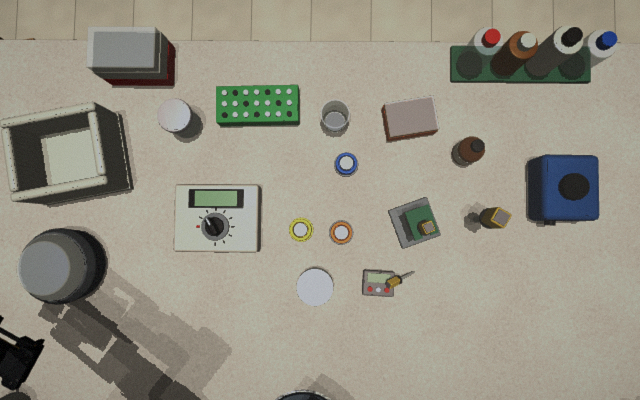

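```bash
cat > h.py <<'E'
from rig import robot, eyes, ticket
import numpy as np, cv2
from scipy.spatial.transform import Rotation as R
def ray(n,uv,p=None):
    p=p or eyes.camera_params(n); M=cv2.Rodrigues(p["rvec"])[0]
    d=M.T@np.linalg.inv(p["K"])@np.array([uv[0],uv[1],1.]); return -M.T@p["tvec"],d
def onz(n,uv,z,p=None):
    c,d=ray(n,uv,p); return c+d*(z-c[2])/d[2]
def proj(n,X,p=None):
    p=p or eyes.camera_params(n)
    return cv2.projectPoints(np.array(X,float).reshape(-1,1,3),p["rvec"],p["tvec"],p["K"],None)[0].reshape(-1,2)
E
python3 - <<'E'
import cv2,numpy as np
im=cv2.imread('pics/top0.png')
a=cv2.resize(im[175:260,165:270],None,fx=6,fy=6,interpolation=cv2.INTER_CUBIC)
cv2.imwrite('pics/c1.png',a)
a=cv2.resize(im[140:310,280:460],None,fx=3.5,fy=3.5,interpolation=cv2.INTER_CUBIC)
cv2.imwrite('pics/c2.png',a[:600])
im=cv2.imread('pics/scene0.png')
a=cv2.resize(im[120:270,210:370],None,fx=4,fy=4,interpolation=cv2.INTER_CUBIC)
cv2.imwrite('pics/c3.png',a)
E
```

```text
(no output)
```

View pics/c1.png

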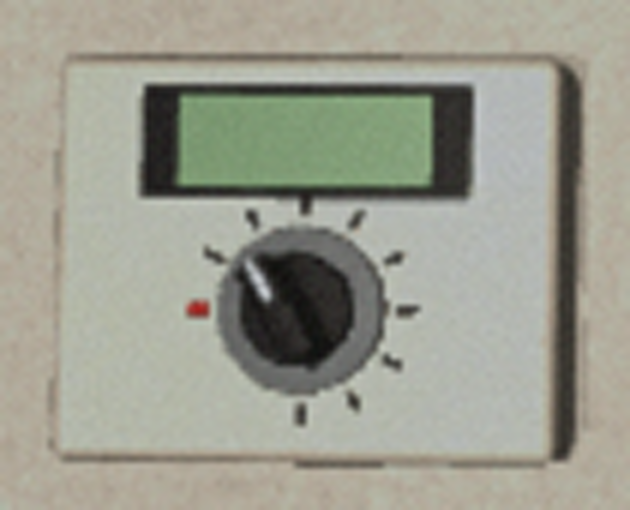

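View pics/c2.png

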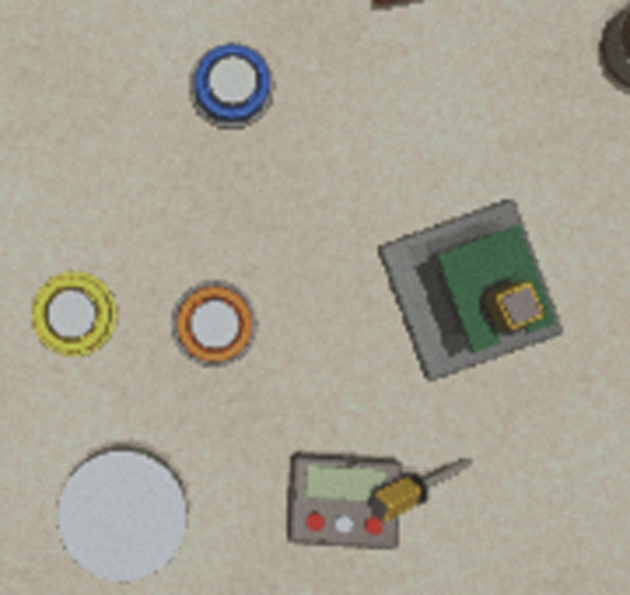

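View pics/c3.png

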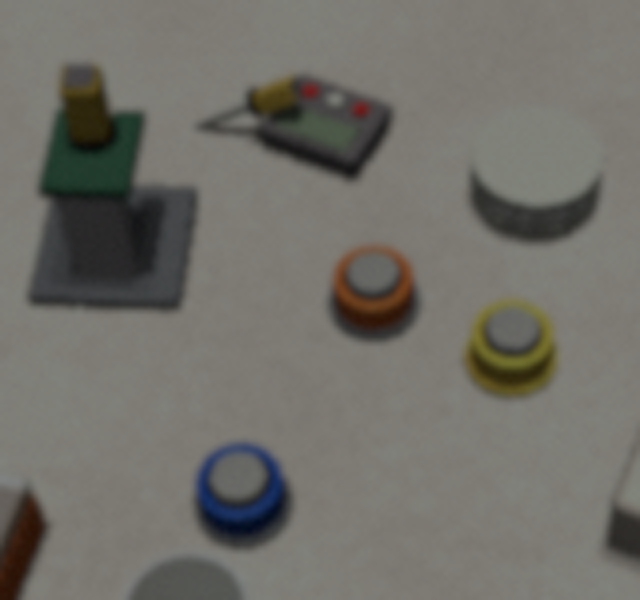

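```bash
python3 - <<'E'
from h import *
im=cv2.imread('pics/top0.png'); hsv=cv2.cvtColor(im,cv2.COLOR_BGR2HSV)
P=eyes.camera_params('top')
def show(nm,m,box,z,mode='rect'):
    x0,y0,x1,y1=box; mm=np.zeros_like(m); mm[y0:y1,x0:x1]=m[y0:y1,x0:x1]
    cs,_=cv2.findContours(mm,cv2.RETR_EXTERNAL,cv2.CHAIN_APPROX_NONE); c=max(cs,key=cv2.contourArea)
    (cx,cy),(w,h),a=cv2.minAreaRect(c)
    b=cv2.boxPoints(((cx,cy),(w,h),a)); W=np.array([onz('top',q,z,P)[:2] for q in b])
    print(nm,(round(cx,1),round(cy,1)),(round(w,1),round(h,1)),'ctr',W.mean(0).round(4),'edges',[(np.linalg.norm(W[(i+1)%4]-W[i]).round(4),np.degrees(np.arctan2(*(W[(i+1)%4]-W[i])[::-1])).round(1)) for i in range(2)])
    return c
H,S,V=cv2.split(hsv)
blue=((H>100)&(H<125)&(S>120)).astype(np.uint8)
show('blue',blue,(325,140,370,185),.03)
org=((H<16)&(S>110)&(V>100)).astype(np.uint8)
show('orange',org,(325,215,360,250),.03)
yel=((H>22)&(H<35)&(S>90)).astype(np.uint8)
show('yellow',yel,(285,215,320,245),.03)
lcd=((H>35)&(H<75)&(S>50)&(V>100)).astype(np.uint8)
show('lcd',lcd,(180,180,260,215),.057)
dark=(V<85).astype(np.uint8)
show('window',dark,(180,185,250,208),.057)
white=((S<30)&(V>150)).astype(np.uint8)
show('meter',white,(170,180,262,255),.056)
grn=((H>60)&(H<95)&(S>80)).astype(np.uint8)
show('fork',grn,(385,195,442,250),.1)
gray=((S<40)&(V<150)).astype(np.uint8)
show('foot',gray,(385,195,445,250),.01)
red=(((H<8)|(H>172))&(S>120)).astype(np.uint8)
show('red',red,(190,220,205,232),.056)
skirt=(V<150).astype(np.uint8)
show('skirt',skirt,(202,213,229,241),.07)
show('dark knob',dark,(202,213,229,241),.1)
E
```

```text
blue (346.0, 163.0) (19.8, 19.8) ctr [ 0.6542 -0.0971] edges [(np.float64(0.0479), np.float64(-44.1)), (np.float64(0.0479), np.float64(-134.6))]
orange (341.0, 232.5) (21.0, 20.0) ctr [ 0.4868 -0.0871] edges [(np.float64(0.0479), np.float64(-89.2)), (np.float64(0.0501), np.float64(-179.4))]
yellow (301.0, 229.5) (23.0, 24.0) ctr [0.4926 0.0088] edges [(np.float64(0.0577), np.float64(-89.2)), (np.float64(0.055), np.float64(-179.1))]
lcd (215.5, 198.0) (41.0, 14.0) ctr [0.5639 0.2104] edges [(np.float64(0.0331), np.float64(1.7)), (np.float64(0.0973), np.float64(-89.3))]
window (216.0, 198.0) (18.0, 54.0) ctr [0.5639 0.2092] edges [(np.float64(0.1282), np.float64(-89.3)), (np.float64(0.0425), np.float64(-178.6))]
meter (214.0, 218.0) (64.0, 84.0) ctr [0.517 0.213] edges [(np.float64(0.1998), np.float64(-89.3)), (np.float64(0.1504), np.float64(-178.7))]
fork (421.3, 221.8) (28.8, 24.4) ctr [ 0.5141 -0.2647] edges [(np.float64(0.0548), np.float64(-69.0)), (np.float64(0.0641), np.float64(-159.7))]
foot (413.8, 222.5) (41.9, 42.5) ctr [ 0.5136 -0.2637] edges [(np.float64(0.1033), np.float64(-69.2)), (np.float64(0.1014), np.float64(-160.0))]
red (197.5, 226.0) (2.1, 2.1) ctr [0.4973 0.2514] edges [(np.float64(0.005), np.float64(-44.0)), (np.float64(0.005), np.float64(-133.5))]
skirt (215.0, 226.5) (27.0, 26.0) ctr [0.4968 0.2065] edges [(np.float64(0.0608), np.float64(-89.2)), (np.float64(0.0626), np.float64(-178.5))]
dark knob (213.5, 226.5) (19.0, 19.0) ctr [0.4968 0.2025] edges [(np.float64(0.0432), np.float64(-89.2)), (np.float64(0.0429), np.float64(-178.5))]
```

```bash
cat >> h.py <<'E'
def info(target=None,yaw=None,p0=None):
    """needed shift in tool axes /0.1 and turn about y /180 ; yaw = world angle of tool z (jaw) axis mod 180"""
    o=robot.get_obs(); M=R.from_quat(o["tool_rot"]).as_matrix(); p=o["position"]
    print('t',round(o["time"],2),'p',p.round(4),'jawyaw',np.degrees(np.arctan2(M[1,2],M[0,2])).round(2),'tooly',M[:,1].round(3),'q',o["q"].round(3),'F',o["ft_force"].round(2),'M',o["moment"].round(2),'w',round(o["grip_width"],4))
    if target is not None: print('shift units',(M.T@(np.array(target)-p)/.1).round(3))
    return o,M
E
python3 - <<'E'
from h import *
o,M=info([.42,.207,.25])
print(M.round(3))
p=eyes.camera_params('wrist'); C=cv2.Rodrigues(p['rvec'])[0]; c=-C.T@p['tvec']
print('cam in tool',(M.T@(c-o['position'])).round(4)); print('cam axes in tool',(M.T@C.T).round(3)); print(p['K'])
P=eyes.camera_params('top')
a=proj('top',[[.497,.207,.1]],P); print(a, (a-[165,175])*6)
E
```

```text
t 0.1 p [0.282  0.5571 0.2467] jawyaw 63.14 tooly [-0.001 -0.002 -1.   ] q [ 0.923  0.528  1.434 -0.     1.181 -0.178] F [-0.01 -0.04  1.08] M [-0.03  0.02  0.01] w 0.0869
shift units [ 2.813 -0.029 -2.499]
[[ 0.892 -0.001  0.452]
 [-0.452 -0.002  0.892]
 [-0.    -1.    -0.002]]
cam in tool [-0.0818 -0.1363  0.001 ]
cam axes in tool [[ 0.001  0.956  0.295]
 [-0.    -0.295  0.956]
 [ 1.    -0.001  0.   ]]
[[354.91701051   0.         322.97016175]
 [  0.         354.91701051 201.20606779]
 [  0.           0.           1.        ]]
[[211.51332313 226.36377616]] [[279.0799388  308.18265695]]
```

Emit:
{"op": "play_rows", "data": {"series": [[1,0.34,0.015,-0.215,0,0,0],[1,0.35,0.015,-0.215,0,0,0],[1,0.35,0.015,-0.215,0,0,0],[1,0.35,0.015,-0.215,0,0,0],[1,0.35,0.015,-0.215,0,0,0],[1,0.35,0.015,-0.215,0,0,0],[1,0.35,0.015,-0.215,0,0,0],[1,0.35,0.015,-0.215,0,0,0],[1,0.35,0.015,-0.215,0,0,0],[1,0.35,0.015,-0.215,0,0,0]]}}

```text
time: 0.93
position: [0.497, 0.2062, 0.2322]
tool_rot: [0.688, -0.165, 0.164, -0.688]
ft_force: [0.5, 1.2, 0.6]
grip_width: 0.087
```

Emit:
{"op": "play_rows", "data": {"series": [[1,0,0,0,0,-0.039,0],[1,0,0,0,0,-0.039,0],[1,0,0,0,0,-0.039,0],[1,0,0,0,0,-0.039,0],[1,0,0,0,0,-0.039,0],[1,0,0,0,0,-0.039,0],[1,0,0,0,0,-0.039,0],[1,0,0,0,0,-0.039,0],[1,0,0,0,0,0,0],[1,0,0,0,0,0,0]]}}

```text
time: 1.77
position: [0.4963, 0.208, 0.2323]
tool_rot: [-0.684, -0.177, 0.178, 0.684]
ft_force: [0.6, -0.7, -0.3]
grip_width: 0.0869
```

```bash
python3 - <<'E'
from h import *
info([.497,.207,.23])
p=eyes.camera_params('wrist'); im=eyes.camera('wrist')
np.save('pics/w1.npy',p,allow_pickle=True)
cv2.imwrite('pics/w1.png',im[:,:,::-1])
print(proj('wrist',[[.497,.207,.1],[.497,.207,.07]],p))
E
```

```text
t 1.77 p [0.4963 0.208  0.2323] jawyaw 119.12 tooly [-0.001 -0.    -1.   ] q [ 0.189  0.431  1.667  0.     1.044 -1.89 ] F [ 0.57 -0.74 -0.25] M [0.03 0.05 0.01] w 0.0869
shift units [ 0.001  0.023 -0.012]
[[320.12392996 198.90960427]
 [320.33757296 188.97291141]]
```

View pics/w1.png

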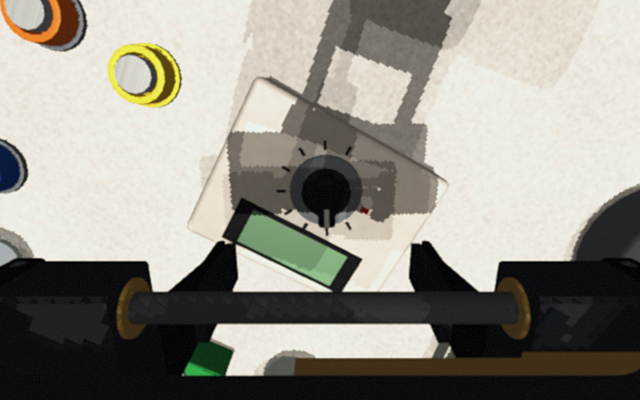

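```bash
python3 - <<'E'
from h import *
im=cv2.imread('pics/w1.png')
cv2.imwrite('pics/w1c.png',cv2.resize(im[130:250,260:400],None,fx=5,fy=5,interpolation=cv2.INTER_CUBIC))
E
```

```text
(no output)
```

View pics/w1c.png

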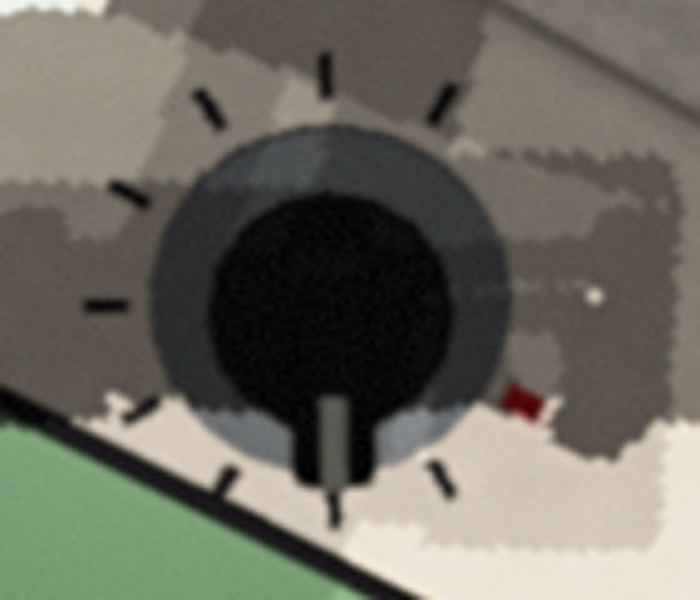

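```bash
python3 - <<'E'
from h import *
p=np.load('pics/w1.npy',allow_pickle=True).item()
f=lambda x,y,z: onz('wrist',(260+(x+.5)/5-.5,130+(y+.5)/5-.5),z,p)
print(f(331,313,.07),f(330,297,.062))
r=f(524,402,.056);s=f(130,194,.056); print(r,s,(r+s)/2,'dir',np.degrees(np.arctan2(*(r-s)[1::-1])))
m2=f(335,508,.056);m8=f(325,75,.056); print((m2+m8)/2,np.degrees(np.arctan2(*(m2-m8)[1::-1])))
a=f(333,398,.1);b=f(333,490,.1); print(a,b,np.degrees(np.arctan2(*(b-a)[1::-1])),np.linalg.norm(b-a))
E
```

```text
[0.49723963 0.21258431 0.07      ] [0.49665784 0.21213764 0.062     ]
[0.49820234 0.25433927 0.056     ] [0.49875574 0.17231983 0.056     ] [0.49847904 0.21332955 0.056     ] dir 90.38657624522087
[0.49845849 0.21324051 0.056     ] 30.453330497772082
[0.50215161 0.21538116 0.1       ] [0.51587069 0.22304946 0.1       ] 29.203082564957025 0.015716746296366168
```

Emit:
{"op": "play_rows", "data": {"series": [[1,0,0,0,0,0.039,0],[1,0,0,0,0,0.039,0],[1,0,0,0,0,0.039,0],[1,0,0,0,0,0.039,0],[1,0,0,0,0,0.039,0],[1,0,0,0,0,0.039,0],[1,0,0,0,0,0.039,0],[1,0,0,0,0,0.039,0],[1,0,0,0,0,0.039,0],[1,0,0,0,0,0.039,0],[1,0,0,0,0,0.039,0],[1,0,0,0,0,0.039,0]]}}

```text
time: 2.82
position: [0.4964, 0.2081, 0.2324]
tool_rot: [0.626, -0.329, 0.329, -0.626]
ft_force: [0.1, -0.1, 0.0]
grip_width: 0.0868
```

Emit:
{"op": "play_rows", "data": {"series": [[1,0,0,0,0,0.039,0],[1,0,0,0,0,0.039,0],[1,0,0,0,0,0.039,0],[1,0,0,0,0,0.039,0],[1,0,0,0,0,0.039,0],[1,0,0,0,0,0.039,0],[1,0,0,0,0,0.039,0],[1,0,0,0,0,0.039,0],[1,0,0,0,0,0.039,0],[1,0,0,0,0,0.039,0],[1,0,0,0,0,0.039,0],[1,0,0,0,0,0.039,0]]}}

```text
time: 3.82
position: [0.4965, 0.2081, 0.2325]
tool_rot: [-0.244, 0.664, -0.664, 0.244]
ft_force: [-0.1, -0.4, -0.2]
grip_width: 0.0872
```

Emit:
{"op": "play_rows", "data": {"series": [[1,0,0,0,0,0.039,0],[1,0,0,0,0,0.018,0],[1,0,0,0,0,0,0],[1,0,0,0,0,0,0],[1,0,0,0,0,0,0]]}}

```text
time: 4.23
position: [0.4965, 0.2081, 0.2325]
tool_rot: [-0.187, 0.682, -0.682, 0.186]
ft_force: [0.1, 1.0, -0.5]
grip_width: 0.0867
```

```bash
python3 - <<'E'
from h import *
info([.497,.207,.23])
p=eyes.camera_params('wrist'); im=eyes.camera('wrist')
np.save('pics/w2.npy',p,allow_pickle=True)
cv2.imwrite('pics/w2.png',im[:,:,::-1]); im=im[:,:,::-1]
print(proj('wrist',[[.497,.212,.1],[.497,.212,.07]],p))
cv2.imwrite('pics/w2c.png',cv2.resize(im[130:250,260:400],None,fx=5,fy=5,interpolation=cv2.INTER_CUBIC))
E
```

```text
t 4.23 p [0.4965 0.2081 0.2325] jawyaw -59.41 tooly [-0. -0. -1.] q [ 0.189  0.431  1.667 -0.     1.044  1.226] F [ 0.12  1.02 -0.52] M [-0.12  0.09 -0.01] w 0.0867
shift units [0.001 0.025 0.012]
[[320.47543775 196.92096766]
 [320.74968908 187.10973351]]
```

View pics/w2c.png

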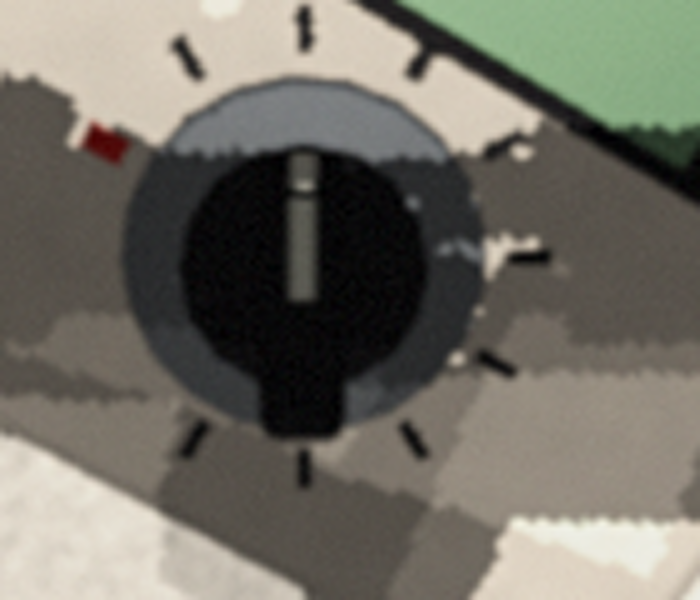

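View pics/w2.png

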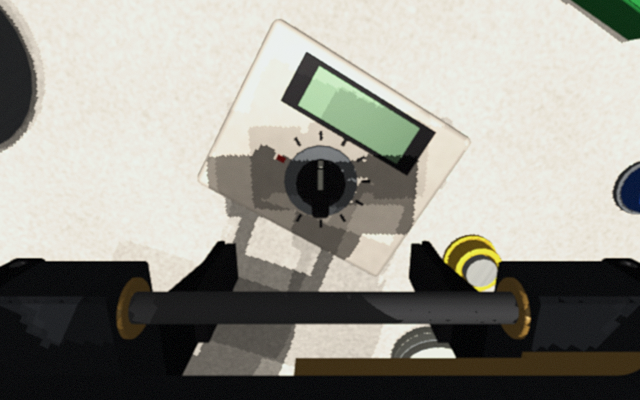

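```bash
python3 - <<'E'
from h import *
p=np.load('pics/w2.npy',allow_pickle=True).item()
f=lambda x,y,z: onz('wrist',(260+(x+.5)/5-.5,130+(y+.5)/5-.5),z,p)
print(f(305,267,.07),f(304,253,.062))
r=f(106,144,.056);s=f(498,365,.056); print(r,s,(r+s)/2,'dir',np.degrees(np.arctan2(*(r-s)[1::-1])))
m2=f(305,25,.056);m8=f(304,468,.056); print((m2+m8)/2,np.degrees(np.arctan2(*(m2-m8)[1::-1])))
a=f(303,300,.1);b=f(304,152,.1); print(a,b,np.degrees(np.arctan2(*(b-a)[1::-1])),np.linalg.norm(b-a))
bar=f(302,437,.1);print(bar,(bar+b)/2)
E
```

```text
[0.50011407 0.21397853 0.07      ] [0.50044613 0.21445018 0.062     ]
[0.49844471 0.25416974 0.056     ] [0.49900673 0.17211501 0.056     ] [0.49872572 0.21314238 0.056     ] dir 90.3924256214331
[0.49888271 0.21348876 0.056     ] 30.2750093136233
[0.50205974 0.21521915 0.1       ] [0.52239084 0.22696351 0.1       ] 30.01310404030947 0.023479431956193026
[0.48228299 0.2038088  0.1       ] [0.50233691 0.21538616 0.1       ]
```

Emit:
{"op": "play_rows", "data": {"series": [[1,-0.045,0.2,-0.034,0,0,0],[1,0,0.3,0,0,0,0],[1,0,0.3,0,0,0,0],[1,0,0.3,0,0,0,0],[1,0,0.235,0,0,0,0],[1,0,0,0,0,0,0],[1,0,0,0,0,0,0]]}}

```text
time: 4.87
position: [0.498, 0.2132, 0.0982]
tool_rot: [-0.187, 0.682, -0.682, 0.185]
ft_force: [1.0, 0.5, 0.5]
grip_width: 0.0869
```

```bash
python3 - <<'E'
from h import *
info([.4986,.2133,.099])
im=eyes.camera('wrist')
cv2.imwrite('pics/w3.png',im[:,:,::-1])
E
```

```text
t 4.87 p [0.498  0.2132 0.0982] jawyaw -59.43 tooly [-0.003 -0.001 -1.   ] q [0.198 0.642 1.762 0.    0.741 1.235] F [1.05 0.48 0.46] M [0.01 0.14 0.07] w 0.0869
shift units [-0.006 -0.008  0.002]
```

View pics/w3.png

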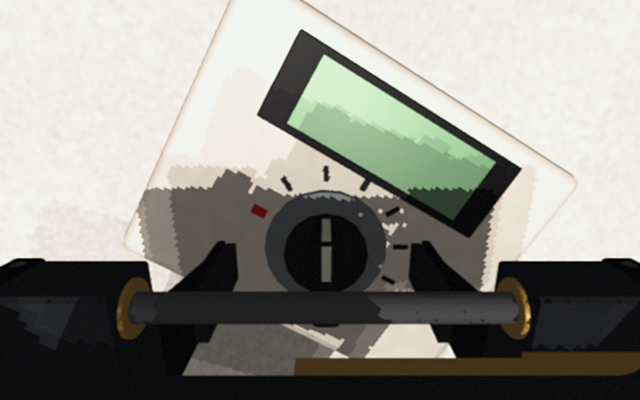

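Emit:
{"op": "play_rows", "data": {"series": [[0,-0.006,0,0,0,0,0],[0,0,0,0,0,0,0],[0,0,0,0,0,0,0],[0,0,0,0,0,0,0],[0,0,0,0,0,0,0],[0,0,0,0,0,0,0],[0,0,0,0,0,0,0],[0,0,0,0,0,0,0],[0,0,0,0,0,0,0],[0,0,0,0,0,0,0]], "grip_force": 45}}

```text
time: 5.75
position: [0.4992, 0.2136, 0.099]
tool_rot: [0.186, -0.682, 0.682, -0.186]
ft_force: [0.0, 0.6, 0.7]
grip_width: 0.0281
```

Emit:
{"op": "play_rows", "data": {"series": [[0,0,0,0,0,0,0],[0,0,0,0,0,0,0],[0,0,0,0,0,0,0],[0,0,0,0,0,0,0],[0,0,0,0,0,0,0]]}}

```text
time: 6.17
position: [0.4997, 0.2129, 0.099]
tool_rot: [0.186, -0.682, 0.683, -0.187]
ft_force: [1.1, -4.4, -1.6]
grip_width: 0.0138
```

Emit:
{"op": "play_rows", "data": {"series": [[0,0,0,0,0,-0.03,0],[0,0,0,0,0,-0.03,0],[0,0,0,0,0,-0.03,0],[0,0,0,0,0,-0.03,0],[0,0,0,0,0,-0.03,0],[0,0,0,0,0,-0.03,0],[0,0,0,0,0,-0.03,0],[0,0,0,0,0,-0.03,0],[0,0,0,0,0,-0.03,0],[0,0,0,0,0,-0.03,0],[0,0,0,0,0,-0.03,0],[0,0,0,0,0,-0.01,0]]}}

```text
time: 7.17
position: [0.4988, 0.2134, 0.099]
tool_rot: [0.509, -0.492, 0.491, -0.508]
ft_force: [-0.1, -3.1, 0.8]
grip_width: 0.0136
```

```bash
python3 - <<'E'
from h import *
info([.4986,.2133,.099])
E
```

```text
t 7.17 p [0.4988 0.2134 0.099 ] jawyaw 1.93 tooly [-0.001 -0.    -1.   ] q [ 0.198  0.641  1.761 -0.     0.741  0.165] F [-0.09 -3.07  0.82] M [-0.68  0.05 -0.22] w 0.0136
shift units [ 0.001  0.    -0.002]
```

Emit:
{"op": "play_rows", "data": {"series": [[0,0,0,0,0,-0.011,0],[0,0,0,0,0,0,0],[0,0,0,0,0,0,0]]}}

```text
time: 7.42
position: [0.4988, 0.2134, 0.099]
tool_rot: [0.516, -0.484, 0.484, -0.515]
ft_force: [0.0, -3.8, 1.0]
grip_width: 0.0135
```

```bash
python3 - <<'E'
from h import *
info([.4986,.2133,.099])
im=eyes.camera('wrist')
cv2.imwrite('pics/w4.png',im[:,:,::-1])
E
```

```text
t 7.42 p [0.4988 0.2134 0.099 ] jawyaw 3.64 tooly [-0.001 -0.    -1.   ] q [0.198 0.641 1.761 0.    0.741 0.135] F [ 0.01 -3.82  1.03] M [-0.62  0.12 -0.3 ] w 0.0135
shift units [ 0.001  0.    -0.002]
```

View pics/w4.png

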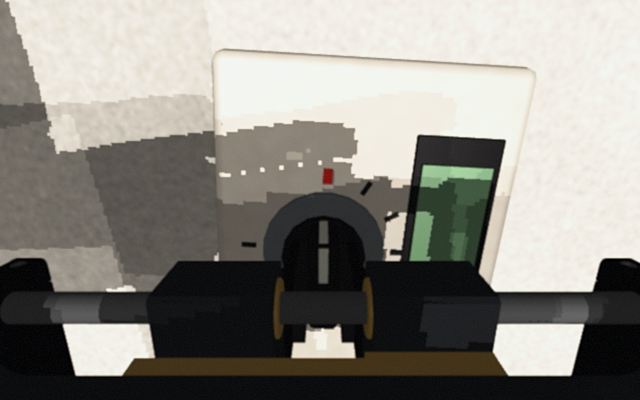

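Emit:
{"op": "play_rows", "data": {"series": [[0,0,0,0,0,0.03,0],[0,0,0,0,0,0.03,0],[0,0,0,0,0,0.03,0],[0,0,0,0,0,0.03,0],[0,0,0,0,0,0.03,0],[0,0,0,0,0,0.03,0],[0,0,0,0,0,0.03,0],[0,0,0,0,0,0.03,0],[0,0,0,0,0,0.03,0],[0,0,0,0,0,0.03,0],[0,0,0,0,0,0.03,0],[0,0,0,0,0,0.03,0]]}}

```text
time: 8.47
position: [0.4997, 0.2129, 0.099]
tool_rot: [0.175, -0.684, 0.686, -0.176]
ft_force: [0.6, -6.2, 0.2]
grip_width: 0.0138
```

Emit:
{"op": "play_rows", "data": {"series": [[0,0,0,0,0,0.03,0],[0,0,0,0,0,0.03,0],[0,0,0,0,0,0.03,0],[0,0,0,0,0,0.03,0],[0,0,0,0,0,0.03,0],[0,0,0,0,0,0.008,0],[0,0,0,0,0,0,0],[0,0,0,0,0,0,0]]}}

```text
time: 9.13
position: [0.4998, 0.2124, 0.099]
tool_rot: [0.003, -0.706, 0.708, -0.004]
ft_force: [0.8, -7.7, -1.0]
grip_width: 0.0139
```

```bash
python3 - <<'E'
from h import *
info([.4986,.2133,.099])
im=eyes.camera('wrist')
cv2.imwrite('pics/w5.png',im[:,:,::-1])
E
```

```text
t 9.13 p [0.4998 0.2124 0.099 ] jawyaw -89.43 tooly [ 0.001 -0.002 -1.   ] q [ 0.197  0.641  1.76  -0.003  0.74   1.761] F [ 0.76 -7.68 -1.01] M [-1.3  -0.14 -0.01] w 0.0139
shift units [ 0.012  0.    -0.009]
```

View pics/w5.png

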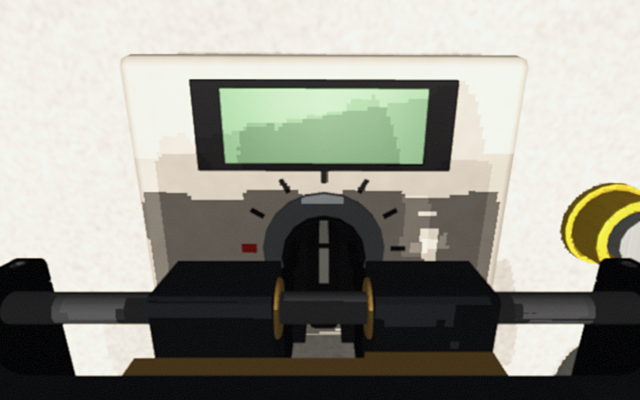

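Emit:
{"op": "play_rows", "data": {"series": [[1,0,0,0,0,0,0],[1,0,0,0,0,0,0],[1,0,0,0,0,0,0],[1,0,0,0,0,0,0],[1,0,0,0,0,0,0],[1,0,0,0,0,0,0],[1,0,0,0,0,0,0],[1,0,0,0,0,0,0],[1,0,0,0,0,-0.02,0],[1,0,0,0,0,-0.039,0]]}}

```text
time: 10.02
position: [0.4992, 0.2137, 0.0991]
tool_rot: [-0.07, 0.704, -0.704, 0.07]
ft_force: [0.0, -0.1, -0.3]
grip_width: 0.0721
```

Emit:
{"op": "play_rows", "data": {"series": [[1,0,0,0,0,-0.039,0],[1,0,0,0,0,-0.039,0],[1,0,0,0,0,-0.039,0],[1,0,0,0,0,-0.039,0],[1,0,0,0,0,-0.039,0],[1,0,0,0,0,-0.039,0],[1,0,0,0,0,-0.039,0],[1,0,0,0,0,-0.039,0],[1,0,0,0,0,-0.039,0],[1,0,0,0,0,-0.039,0],[1,0,0,0,0,-0.039,0],[1,0,0,0,0,-0.039,0]]}}

```text
time: 11.02
position: [0.4992, 0.2136, 0.099]
tool_rot: [-0.524, 0.474, -0.474, 0.524]
ft_force: [-0.3, 0.8, 0.6]
grip_width: 0.0867
```

Emit:
{"op": "play_rows", "data": {"series": [[1,0,0,0,0,-0.039,0],[1,0,0,0,0,-0.039,0],[1,0,0,0,0,-0.039,0],[1,0,0,0,0,-0.039,0],[1,0,0,0,0,-0.039,0],[1,0,0,0,0,-0.039,0],[1,0,0,0,0,-0.039,0],[1,0,0,0,0,-0.039,0],[1,0,0,0,0,-0.039,0],[1,0,0,0,0,-0.039,0],[1,0,0,0,0,-0.039,0],[1,0,0,0,0,-0.039,0]]}}

```text
time: 12.02
position: [0.4992, 0.2136, 0.099]
tool_rot: [-0.707, 0.0, -0.0, 0.707]
ft_force: [1.1, 0.0, -0.9]
grip_width: 0.0869
```

Emit:
{"op": "play_rows", "data": {"series": [[1,0,0,0,0,-0.005,0],[1,0,0,0,0,0,0],[1,0,0,0,0,0,0]]}}

```text
time: 12.27
position: [0.4992, 0.2136, 0.0991]
tool_rot: [-0.707, -0.002, 0.002, 0.707]
ft_force: [0.6, 0.5, 0.1]
grip_width: 0.0868
```

```bash
python3 - <<'E'
from h import *
info([.4986,.2133,.099])
im=eyes.camera('wrist')
cv2.imwrite('pics/w6.png',im[:,:,::-1])
cv2.imwrite('pics/t1.png',eyes.camera('top')[:,:,::-1])
E
```

```text
t 12.27 p [0.4992 0.2136 0.0991] jawyaw 90.35 tooly [ 0.  0. -1.] q [ 0.198  0.641  1.76   0.     0.741 -1.379] F [0.58 0.49 0.11] M [ 0.02 -0.01 -0.02] w 0.0868
shift units [-0.006  0.001 -0.003]
```

View pics/w6.png

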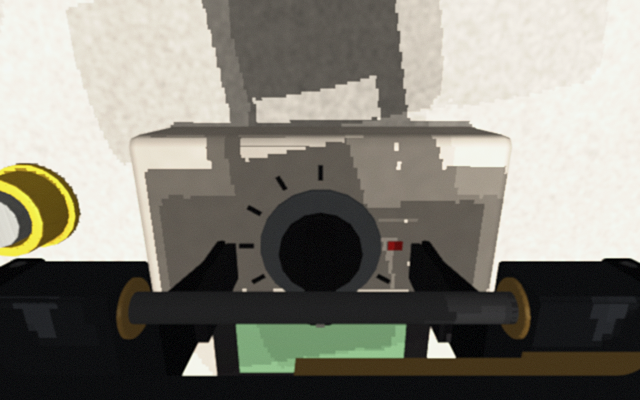

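Emit:
{"op": "play_rows", "data": {"series": [[0,-0.005,0,-0.01,0,0,0],[0,0,0,0,0,0,0],[0,0,0,0,0,0,0],[0,0,0,0,0,0,0],[0,0,0,0,0,0,0],[0,0,0,0,0,0,0],[0,0,0,0,0,0,0],[0,0,0,0,0,0,0],[0,0,0,0,0,0,0],[0,0,0,0,0,0,0],[0,0,0,0,0,0,0],[0,0,0,0,0,0,0]], "grip_force": 45}}

```text
time: 13.37
position: [0.4987, 0.2126, 0.0991]
tool_rot: [0.707, 0.003, -0.003, -0.707]
ft_force: [-0.3, -0.8, -0.4]
grip_width: 0.015
```

Emit:
{"op": "play_rows", "data": {"series": [[0,0,0,0,0,0,0],[0,0,0,0,0,0,0],[0,0,0,0,0,0,0],[0,0,0,0,0,0.03,0],[0,0,0,0,0,0.03,0],[0,0,0,0,0,0.03,0],[0,0,0,0,0,0.03,0],[0,0,0,0,0,0.03,0],[0,0,0,0,0,0.03,0],[0,0,0,0,0,0.03,0],[0,0,0,0,0,0.03,0],[0,0,0,0,0,0.03,0]]}}

```text
time: 14.37
position: [0.4988, 0.2124, 0.0991]
tool_rot: [0.645, -0.289, 0.29, -0.645]
ft_force: [-0.8, -1.6, 0.7]
grip_width: 0.0137
```

Emit:
{"op": "play_rows", "data": {"series": [[0,0,0,0,0,0.03,0],[0,0,0,0,0,0.03,0],[0,0,0,0,0,0.03,0],[0,0,0,0,0,0.03,0],[0,0,0,0,0,0.03,0],[0,0,0,0,0,0.03,0],[0,0,0,0,0,0.025,0],[0,0,0,0,0,0.02,0],[0,0,0,0,0,0,0],[0,0,0,0,0,0,0]]}}

```text
time: 15.2
position: [0.4988, 0.2124, 0.0991]
tool_rot: [0.506, -0.493, 0.494, -0.506]
ft_force: [0.8, -1.8, 0.1]
grip_width: 0.014
```

```bash
python3 - <<'E'
from h import *
info([.4986,.2133,.099])
im=eyes.camera('wrist')
cv2.imwrite('pics/w7.png',im[:,:,::-1])
E
```

```text
t 15.2 p [0.4988 0.2124 0.0991] jawyaw 1.48 tooly [ 0. -0. -1.] q [ 1.960e-01  6.400e-01  1.762e+00 -1.000e-03  7.390e-01  1.710e-01] F [ 0.82 -1.84  0.08] M [-0.67  0.02 -0.18] w 0.014
shift units [-0.009  0.001 -0.002]
```

View pics/w7.png

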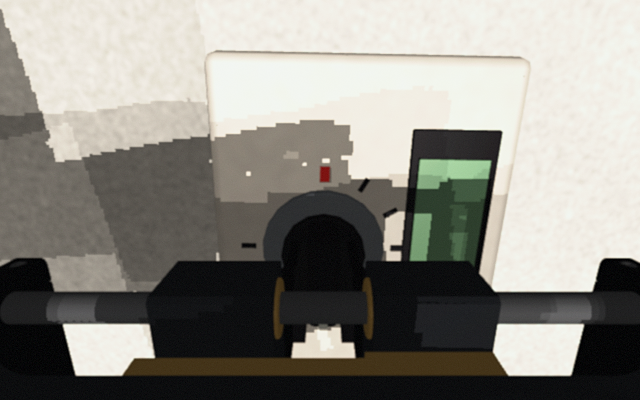

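Emit:
{"op": "play_rows", "data": {"series": [[0,0,0,0,0,0.005,0],[0,0,0,0,0,0,0],[1,0,0,0,0,0,0],[1,0,0,0,0,0,0],[1,0,0,0,0,0,0],[1,0,0,0,0,0,0],[1,0,0,0,0,0,0],[1,0,0,0,0,0,0],[1,0,0,0,0,0,0],[1,0,-0.1,0,0,0,0],[1,0,-0.3,0,0,0,0],[1,0,-0.4,0,0,0,0]]}}

```text
time: 16.25
position: [0.4965, 0.2121, 0.1778]
tool_rot: [0.504, -0.499, 0.496, -0.5]
ft_force: [1.2, 0.8, 0.6]
grip_width: 0.0721
```

Emit:
{"op": "play_rows", "data": {"series": [[1,0,-0.4,0,0,0,0],[1,0,-0.3,0,0,0,0],[1,0,0,0,0,0,0],[1,0,0,0,0,0,0]]}}

```text
time: 16.58
position: [0.4998, 0.2129, 0.2518]
tool_rot: [-0.5, 0.497, -0.499, 0.504]
ft_force: [0.1, -0.4, -0.9]
grip_width: 0.0864
```

```bash
python3 - <<'E'
from h import *
info([.4986,.2133,.099])
p=eyes.camera_params('wrist');im=eyes.camera('wrist')[:,:,::-1]
np.save('pics/w8.npy',p,allow_pickle=True)
cv2.imwrite('pics/w8.png',im)
cv2.imwrite('pics/t2.png',eyes.camera('top')[:,:,::-1])
E
```

```text
t 16.58 p [0.4998 0.2129 0.2518] jawyaw 0.51 tooly [ 0.006  0.001 -1.   ] q [0.197 0.41  1.637 0.    1.088 0.188] F [ 0.11 -0.36 -0.89] M [-0.06  0.03  0.02] w 0.0864
shift units [-0.003  1.528 -0.021]
```

View pics/w8.png

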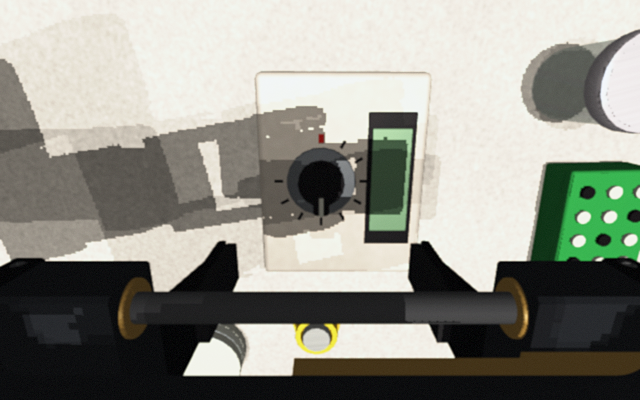

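View pics/t2.png

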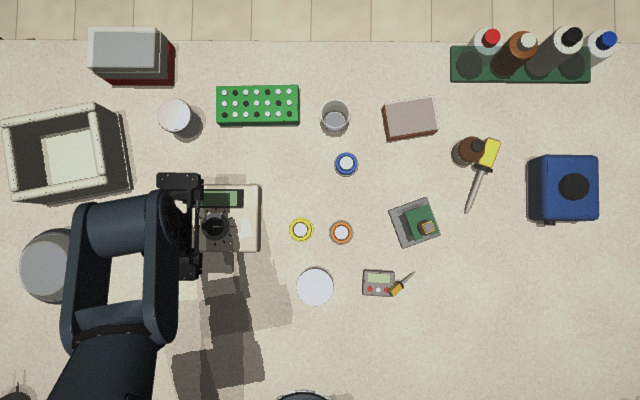

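```bash
python3 - <<'E'
from h import *
P=eyes.camera_params('top')
f=lambda x,y,z: onz('top',(280+(x+.5)/3.5-.5,140+(y+.5)/3.5-.5),z,P)+[.0013,.003,0]
print('head',f(520,304,.152)); 
for q in [(515,200),(562,328),(430,380),(380,247)]: print('foot',f(*q,0.005))
for q in [(437,258),(520,228),(562,322),(472,350)]: print('plate',f(*q,.1))
print('blue',f(233,80,.036),'or',f(216,323,.036))
E
```

```text
head [ 0.50489575 -0.26648136  0.152     ]
foot [ 0.57811156 -0.29312906  0.005     ]
foot [ 0.48939117 -0.32578743  0.005     ]
foot [ 0.45195802 -0.23458061  0.005     ]
foot [ 0.54396069 -0.19934468  0.005     ]
plate [ 0.53379679 -0.22424391  0.1       ]
plate [ 0.55375528 -0.27709918  0.1       ]
plate [ 0.49407647 -0.30385365  0.1       ]
plate [ 0.47538978 -0.24675361  0.1       ]
blue [ 0.65589315 -0.09441894  0.036     ] or [ 0.489549   -0.08478815  0.036     ]
```

Emit:
{"op": "play_rows", "data": {"series": [[1,0.38,0,0,0,0,0],[1,0.38,0,0,0,0,0],[1,0.38,0,0,0,0,0],[1,0.38,0,0,0,0,0],[1,0.38,0,0,0,0,0],[1,0.38,0,0,0,0,0],[1,0.38,0,0,0,0,0],[1,0.38,0,0,0,0,0],[1,0.38,0,0,0,0,0],[1,0.38,0,0,0,0,0],[1,0.38,0,0,0,0,0],[1,0.38,0,0,0,0,0]]}}

```text
time: 17.68
position: [0.5012, -0.2445, 0.2468]
tool_rot: [0.502, -0.5, 0.496, -0.502]
ft_force: [0.9, -0.2, 0.3]
grip_width: 0.087
```

Emit:
{"op": "play_rows", "data": {"series": [[1,0.37,0,0,0,0,0],[1,0,0,0,0,-0.037,0],[1,0,0,0,0,-0.037,0],[1,0,0,0,0,-0.037,0],[1,0,0,0,0,0,0],[1,0,0,0,0,0,0]]}}

```text
time: 18.18
position: [0.5022, -0.2798, 0.2472]
tool_rot: [-0.58, 0.406, -0.403, 0.58]
ft_force: [-0.6, 0.1, -0.1]
grip_width: 0.0871
```

```bash
python3 - <<'E'
from h import *
info([.4986,.2133,.099])
p=eyes.camera_params('wrist');im=eyes.camera('wrist')[:,:,::-1]
np.save('pics/w9.npy',p,allow_pickle=True)
cv2.imwrite('pics/w9.png',im)
E
```

```text
t 18.18 p [ 0.5022 -0.2798  0.2472] jawyaw 20.29 tooly [-0.003  0.003 -1.   ] q [-0.703  0.462  1.559  0.     1.125 -1.057] F [-0.63  0.13 -0.07] M [-0.06 -0.    0.  ] w 0.0871
shift units [-4.632  1.495  1.68 ]
```

View pics/w9.png

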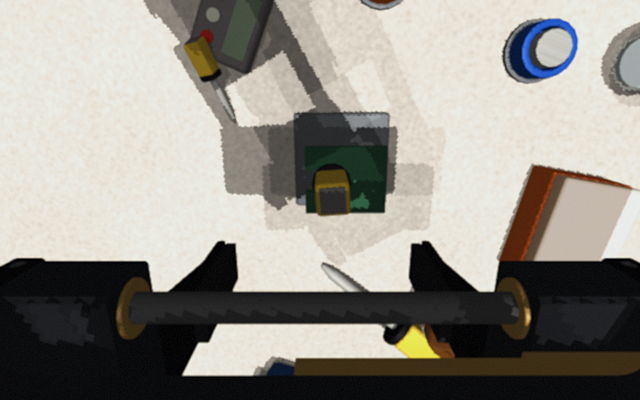

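```bash
python3 - <<'E'
from h import *
im=cv2.imread('pics/w9.png')
cv2.imwrite('pics/w9c.png',cv2.resize(im[100:225,280:400],None,fx=5,fy=5,interpolation=cv2.INTER_CUBIC))
E
```

```text
(no output)
```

View pics/w9c.png

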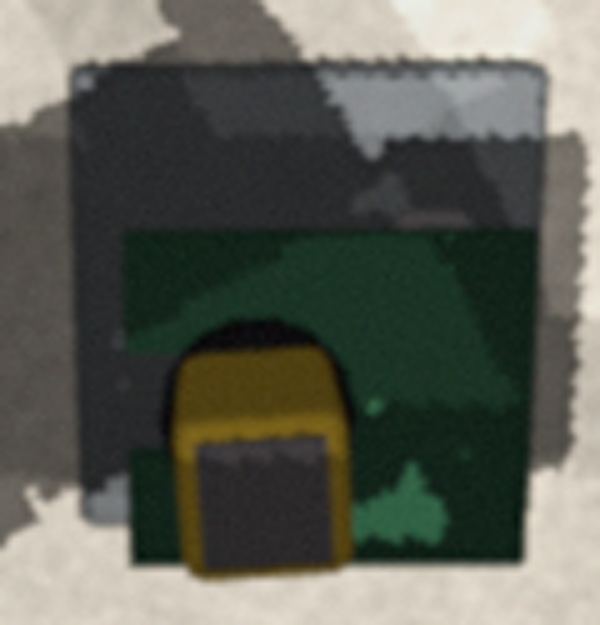

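```bash
python3 - <<'E'
from h import *
p=np.load('pics/w9.npy',allow_pickle=True).item()
f=lambda x,y,z: onz('wrist',(280+(x+.5)/5-.5,100+(y+.5)/5-.5),z,p)
T=[f(*q,.152) for q in [(172,428),(346,418),(353,568),(195,577)]]; T=np.array(T)
ang=lambda v: np.degrees(np.arctan2(v[1],v[0])).round(1)
print('head',T.mean(0),[ (np.linalg.norm(T[(i+1)%4]-T[i]).round(4),ang(T[(i+1)%4]-T[i])) for i in range(4)])
Q=np.array([f(*q,.1) for q in [(123,230),(540,230),(524,562),(132,562)]])
print('plate',Q.round(4).tolist(),[ (np.linalg.norm(Q[(i+1)%4]-Q[i]).round(4),ang(Q[(i+1)%4]-Q[i])) for i in range(4)])
C=[f(248,325,.106)];print('collar back',C)
u=np.array([np.cos(np.radians(20.3)),np.sin(np.radians(20.3)),0]); 
mid=(Q[0]+Q[3])/2; print('seat est', mid+.022*u, 'slot mid',(f(130,350,.1)+f(130,450,.1))/2+.022*u)
E
```

```text
head [ 0.50424346 -0.26552614  0.152     ] [(np.float64(0.0234), np.float64(23.7)), (np.float64(0.0213), np.float64(-66.0)), (np.float64(0.0218), np.float64(-156.3)), (np.float64(0.0214), np.float64(118.3))]
plate [[0.4736, -0.2457, 0.1], [0.536, -0.2227, 0.1], [0.5556, -0.275, 0.1], [0.4936, -0.2979, 0.1]] [(np.float64(0.0665), np.float64(20.2)), (np.float64(0.0559), np.float64(-69.5)), (np.float64(0.0661), np.float64(-159.7)), (np.float64(0.0559), np.float64(110.9))]
collar back [array([ 0.49723032, -0.25211248,  0.106     ])]
seat est [ 0.50423051 -0.26417241  0.1       ] slot mid [ 0.50458395 -0.26400282  0.1       ]
```

Emit:
{"op": "play_rows", "data": {"series": [[1,-0.132,0,0.071,0,0,0],[1,0,0.1,0,0,-0.015,0],[1,0,0.3,0,0,0,0],[1,0,0.3,0,0,0,0],[1,0,0.25,0,0,0,0],[1,0,0.18,0,0,0,0],[1,0,0,0,0,0,0],[1,0,0,0,0,0,0]]}}

```text
time: 18.9
position: [0.5047, -0.264, 0.1354]
tool_rot: [-0.59, 0.39, -0.388, 0.59]
ft_force: [-0.3, -0.3, -0.0]
grip_width: 0.0868
```

```bash
python3 - <<'E'
from h import *
info([.5043,-.2650,.134])
p=eyes.camera_params('wrist');im=eyes.camera('wrist')[:,:,::-1]
cv2.imwrite('pics/w10.png',im)
E
```

```text
t 18.9 p [ 0.5047 -0.264   0.1354] jawyaw 23.17 tooly [-0.002  0.002 -1.   ] q [-0.678  0.608  1.67   0.     0.867 -1.083] F [-0.32 -0.28 -0.02] M [-0.05  0.04 -0.05] w 0.0868
shift units [ 0.007  0.014 -0.008]
```

View pics/w10.png

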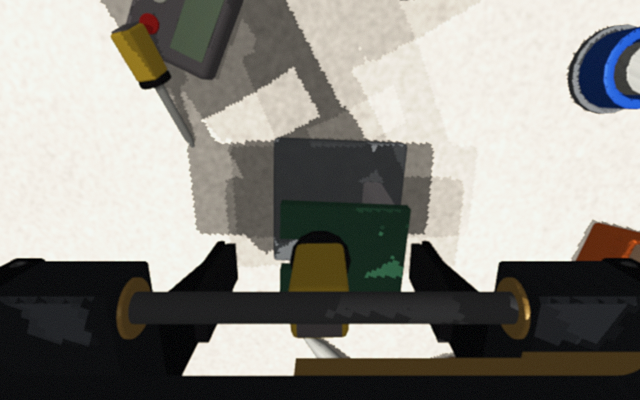

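Emit:
{"op": "play_rows", "data": {"series": [[0,0,0.01,0,0,0,0],[0,0,0,0,0,0,0],[0,0,0,0,0,0,0],[0,0,0,0,0,0,0],[0,0,0,0,0,0,0],[0,0,0,0,0,0,0],[0,0,0,0,0,0,0],[0,0,0,0,0,0,0],[0,0,0,0,0,0,0],[0,0,0,0,0,0,0],[0,0,0,0,0,0,0],[0,0,0,0,0,0,0]], "grip_force": 30}}

```text
time: 19.95
position: [0.5049, -0.2655, 0.135]
tool_rot: [0.59, -0.389, 0.389, -0.59]
ft_force: [-0.4, 0.3, 0.5]
grip_width: 0.024
```

```bash
python3 - <<'E'
from h import *
info([.5043,-.2650,.134])
E
```

```text
t 19.95 p [ 0.5049 -0.2655  0.135 ] jawyaw 23.18 tooly [-0.  0. -1.] q [-0.68   0.608  1.67  -0.     0.864 -1.084] F [-0.38  0.27  0.53] M [-0.07  0.12  0.02] w 0.024
shift units [-0.007  0.01  -0.003]
```

Emit:
{"op": "play_rows", "data": {"series": [[0,0,-0.1,0,0,0,0],[0,0,-0.15,0,0,0,0],[0,0,-0.2,0,0,0,0],[0,0,-0.2,0,0,0,0],[0,0,-0.2,0,0,0,0],[0,0,-0.15,0,0,0,0],[0,0,0,0,0,0,0],[0,0,0,0,0,0,0],[0,0,0,0,0,0,0]]}}

```text
time: 20.7
position: [0.5044, -0.265, 0.2343]
tool_rot: [-0.59, 0.39, -0.389, 0.59]
ft_force: [-0.2, -0.3, -2.1]
grip_width: 0.0236
```

```bash
python3 - <<'E'
from h import *
info([.656,-.094,.235])
p=eyes.camera_params('wrist');im=eyes.camera('wrist')[:,:,::-1]
np.save('pics/w11.npy',p,allow_pickle=True)
cv2.imwrite('pics/w11.png',im)
im=eyes.camera('scene')[:,:,::-1]; cv2.imwrite('pics/s11.png',im)
o=robot.get_obs()['position']
print(proj('scene',[[o[0],o[1],o[2]-.113],[o[0],o[1],o[2]+.02]]))
cv2.imwrite('pics/s11c.png',cv2.resize(im[60:220,190:350],None,fx=4,fy=4,interpolation=cv2.INTER_CUBIC)[:600])
E
```

```text
t 20.7 p [ 0.5044 -0.265   0.2343] jawyaw 23.18 tooly [-0.001  0.001 -1.   ] q [-0.68   0.47   1.587  0.     1.087 -1.084] F [-0.16 -0.35 -2.1 ] M [-0.03 -0.01 -0.02] w 0.0236
shift units [-0.976 -0.007  2.066]
[[232.42091322 148.02911945]
 [222.44668421 106.83494617]]
```

View pics/w11.png

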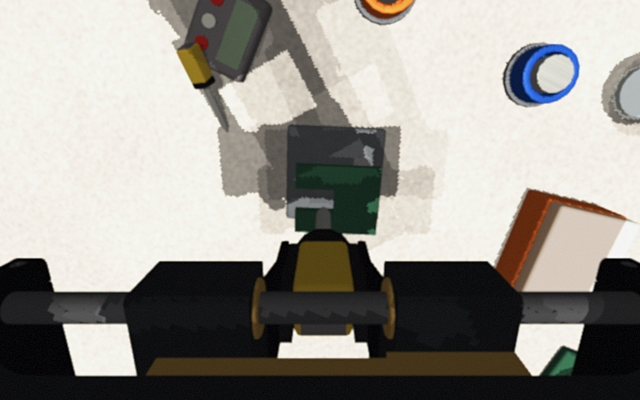

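View pics/s11c.png

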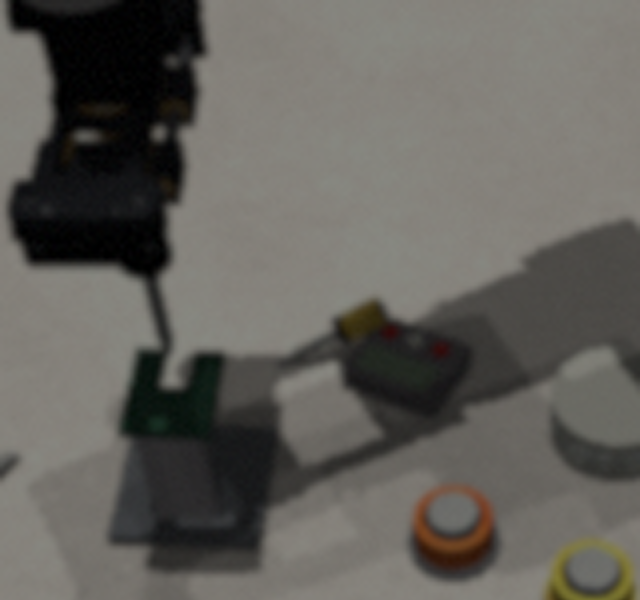

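```bash
python3 - <<'E'
from h import *
for n,pts in [('w9',[(555,47)]),('w11',[(557,73)])]:
    p=np.load(f'pics/{n}.npy',allow_pickle=True).item()
    for q in pts: print(n,onz('wrist',q,.036,p))
p=np.load('pics/w11.npy',allow_pickle=True).item()
print(proj('wrist',[[.656,-.0944,.036],[.4896,-.0848,.036],[.5044,-.265,.1213]],p))
E
```

```text
w9 [ 0.65654142 -0.09314555  0.036     ]
w11 [ 0.65690487 -0.092768    0.036     ]
[[555.09139034  74.36981029]
 [391.76635311 -20.65930908]
 [322.57549566 208.47194471]]
```

Emit:
{"op": "play_rows", "data": {"series": [[0,-0.1,0,0.2,0,0,0],[0,-0.16,0,0.35,0,0,0],[0,-0.16,0,0.35,0,0,0],[0,-0.16,0,0.35,0,0,0],[0,-0.16,0,0.35,0,0,0],[0,-0.16,0,0.32,0,0,0],[0,-0.08,0.2,0.157,0,0,0],[0,0,0.3,0,0,0,0],[0,0,0.15,0,0,0,0],[0,0,0,0,0,0,0],[0,0,0,0,0,0,0]]}}

```text
time: 21.72
position: [0.6563, -0.0932, 0.1679]
tool_rot: [0.591, -0.391, 0.388, -0.59]
ft_force: [-0.6, 1.4, -1.4]
grip_width: 0.0237
```

```bash
python3 - <<'E'
from h import *
info([.6566,-.0930,.153])
p=eyes.camera_params('wrist');im=eyes.camera('wrist')[:,:,::-1]
cv2.imwrite('pics/w12.png',im)
im=eyes.camera('scene')[:,:,::-1]; 
o=robot.get_obs()['position']
print(proj('scene',[[o[0],o[1],o[2]-.113],[.6566,-.093,.036]]))
cv2.imwrite('pics/s12c.png',cv2.resize(im[160:280,200:340],None,fx=5,fy=5,interpolation=cv2.INTER_CUBIC)[:600])
E
```

```text
t 21.72 p [ 0.6563 -0.0932  0.1679] jawyaw 23.19 tooly [-0.004  0.001 -1.   ] q [-0.309  0.669  1.398 -0.     1.079 -0.714] F [-0.61  1.39 -1.38] M [-0.03  0.01  0.05] w 0.0237
shift units [-0.001  0.149  0.004]
[[267.95962444 234.24601745]
 [269.61663328 238.76315415]]
```

View pics/w12.png

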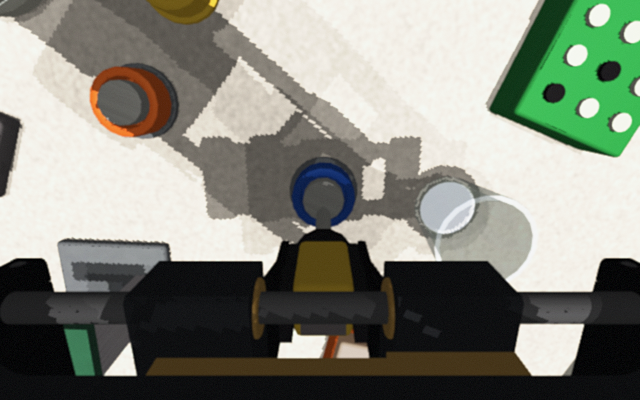

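View pics/s12c.png

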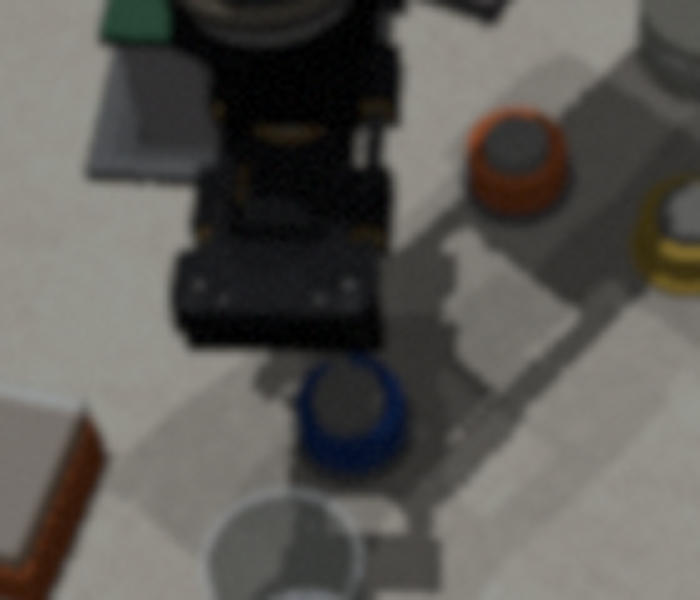

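Emit:
{"op": "play_rows", "data": {"series": [[0,0,0.1,0,0,0,0],[0,0,0.06,0,0,0,0],[0,0,0,0,0,0,0],[0,0,0,0,0,0,0]]}}

```text
time: 22.15
position: [0.657, -0.0938, 0.1538]
tool_rot: [0.59, -0.39, 0.389, -0.59]
ft_force: [0.6, 0.7, -0.6]
grip_width: 0.0239
```

Emit:
{"op": "play_rows", "data": {"series": [[0,0,0.02,0,0,0,0],[0,0,0,0,0,0,0],[0,0,0,0,0,0,0]]}}

```text
time: 22.4
position: [0.6575, -0.0937, 0.1522]
tool_rot: [-0.59, 0.389, -0.389, 0.59]
ft_force: [-0.1, 0.4, -1.5]
grip_width: 0.0239
```

Emit:
{"op": "play_rows", "data": {"series": [[0,0,0.015,0,0,0,0],[0,0,0,0,0,0,0],[0,0,0,0,0,0,0]]}}

```text
time: 22.65
position: [0.6574, -0.0936, 0.1505]
tool_rot: [0.59, -0.389, 0.389, -0.59]
ft_force: [0.3, 0.8, -0.8]
grip_width: 0.0237
```

Emit:
{"op": "play_rows", "data": {"series": [[0,0,0.01,0,0,0,0],[0,0,0,0,0,0,0],[0,0,0,0,0,0,0]]}}

```text
time: 22.9
position: [0.6573, -0.0936, 0.1495]
tool_rot: [0.59, -0.389, 0.389, -0.59]
ft_force: [-0.5, 0.3, -1.5]
grip_width: 0.0241
```

Free-air baseline is about −1.2 N; continue to 4 mm below the expected contact (TCP 0.145).

Emit:
{"op": "play_rows", "data": {"series": [[0,0,0.02,0,0,0,0],[0,0,0,0,0,0,0],[0,0,0,0,0,0,0]]}}

```text
time: 23.15
position: [0.6576, -0.0937, 0.1477]
tool_rot: [-0.59, 0.389, -0.39, 0.59]
ft_force: [0.2, 0.1, -0.2]
grip_width: 0.0242
```

Emit:
{"op": "play_rows", "data": {"series": [[0,0,0.01,0,0,0,0],[0,0,0,0,0,0,0],[0,0,0,0,0,0,0]]}}

```text
time: 23.4
position: [0.6576, -0.0937, 0.1467]
tool_rot: [-0.59, 0.389, -0.39, 0.59]
ft_force: [0.1, -1.0, -0.0]
grip_width: 0.0241
```

Emit:
{"op": "play_rows", "data": {"series": [[0,0,0.01,0,0,0,0],[0,0,0,0,0,0,0],[0,0,0,0,0,0,0]]}}

```text
time: 23.65
position: [0.6576, -0.0937, 0.1457]
tool_rot: [-0.59, 0.389, -0.39, 0.59]
ft_force: [0.9, -0.4, -0.1]
grip_width: 0.0238
```

Emit:
{"op": "play_rows", "data": {"series": [[0,0,0.01,0,0,0,0],[0,0,0,0,0,0,0]]}}

```text
time: 23.82
position: [0.6576, -0.0937, 0.1446]
tool_rot: [-0.59, 0.389, -0.39, 0.59]
ft_force: [0.1, -1.0, 1.4]
grip_width: 0.0239
```

```bash
python3 - <<'E'
from h import *
f=[]
for i in range(8):
    eyes.camera('scene' if i else 'wrist'); o=robot.get_obs(); f.append(o['ft_force'][2])
print(np.round(f,2),np.mean(f),o['position'],o['time'])
E
```

```text
[1.12 1.8  1.19 0.95 1.67 1.57 2.29 1.98] 1.5693202021754038 [ 0.65757005 -0.09376819  0.14466056] 24.2167
```

Emit:
{"op": "play_rows", "data": {"series": [[0,0,0,0,0,0,0],[0,0,0,0,0,0,0],[0,0,-0.1,0,0,0,0],[0,0,-0.2,0,0,0,0],[0,0,-0.2,0,0,0,0],[0,0,0,0,0,0,0],[0,0,0,0,0,0,0]]}}

```text
time: 24.8
position: [0.6577, -0.0938, 0.1956]
tool_rot: [-0.59, 0.389, -0.39, 0.59]
ft_force: [-0.2, -0.3, -2.0]
grip_width: 0.0239
```

```bash
python3 - <<'E'
from h import *
info([.490,-.084,.165])
p=eyes.camera_params('wrist');im=eyes.camera('wrist')[:,:,::-1]
cv2.imwrite('pics/w13.png',im); np.save('pics/w13.npy',p,allow_pickle=True)
print(proj('wrist',[[.49,-.084,.036],[.6566,-.093,.036]],p))
E
```

```text
t 24.8 p [ 0.6577 -0.0938  0.1956] jawyaw 23.18 tooly [ 0.002 -0.001 -1.   ] q [-0.309  0.637  1.377 -0.     1.126 -0.714] F [-0.16 -0.26 -2.  ] M [-0.06  0.   -0.01] w 0.0239
shift units [-0.751  0.303 -1.504]
[[134.73426058 101.30054055]
 [321.50632419 189.88915229]]
```

View pics/w13.png

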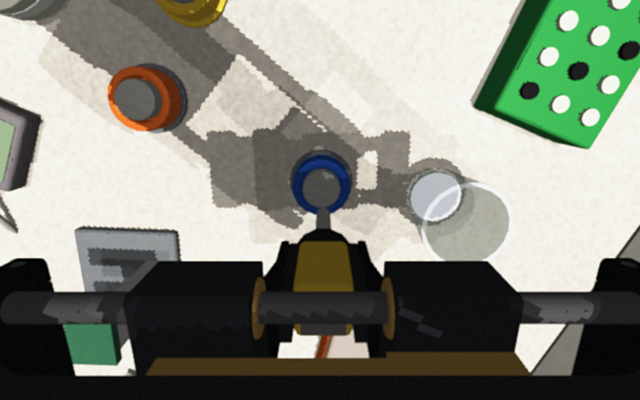

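```bash
python3 - <<'E'
from h import *
p=np.load('pics/w13.npy',allow_pickle=True).item()
print(onz('wrist',(139,98),.036,p),onz('wrist',(321,188),.036,p))
im=cv2.imread('pics/w13.png')
cv2.imwrite('pics/w13c.png',cv2.resize(im[55:140,95:195],None,fx=5,fy=5))
E
```

```text
[ 0.49250538 -0.08016674  0.036     ] [ 0.6555373  -0.09161732  0.036     ]
```

View pics/w13c.png

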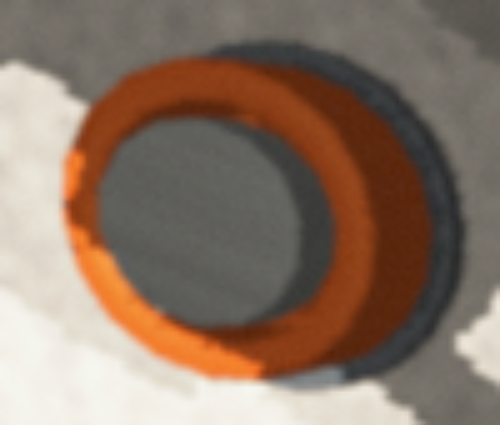

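Emit:
{"op": "play_rows", "data": {"series": [[0,-0.1,0,-0.2,0,0,0],[0,-0.17,0,-0.34,0,0,0],[0,-0.17,0,-0.34,0,0,0],[0,-0.17,0,-0.34,0,0,0],[0,-0.153,0,-0.272,0,0,0],[0,0,0.15,0,0,0,0],[0,0,0.15,0,0,0,0],[0,0,0,0,0,0,0],[0,0,0,0,0,0,0]]}}

```text
time: 25.6
position: [0.489, -0.0819, 0.1633]
tool_rot: [0.591, -0.391, 0.388, -0.59]
ft_force: [0.5, -0.9, -1.0]
grip_width: 0.0237
```

```bash
python3 - <<'E'
from h import *
info([.4905,-.0825,.165])
p=eyes.camera_params('wrist');im=eyes.camera('wrist')[:,:,::-1]
cv2.imwrite('pics/w14.png',im); 
print(proj('wrist',[[.4905,-.0825,.036]],p))
E
```

```text
t 25.6 p [ 0.489  -0.0819  0.1633] jawyaw 23.17 tooly [-0.004  0.002 -1.   ] q [-0.392  0.487  1.832 -0.     0.827 -0.796] F [ 0.53 -0.91 -1.04] M [-0.04  0.02  0.02] w 0.0237
shift units [ 0.012 -0.017  0.011]
[[324.45635806 204.46128726]]
```

View pics/w14.png

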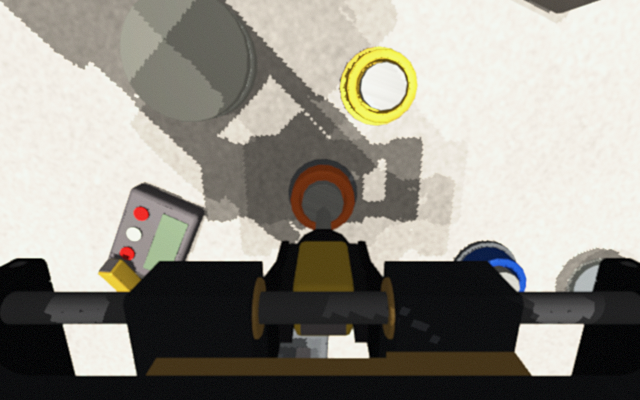

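Emit:
{"op": "play_rows", "data": {"series": [[0,0.01,0.08,0.005,0,0,0],[0,0,0.05,0,0,0,0],[0,0,0,0,0,0,0],[0,0,0,0,0,0,0],[0,0,0,0,0,0,0]]}}

```text
time: 26.07
position: [0.4912, -0.083, 0.1516]
tool_rot: [0.59, -0.389, 0.389, -0.59]
ft_force: [0.2, 0.4, -1.2]
grip_width: 0.0239
```

```bash
python3 - <<'E'
from h import *
f=[]
for i in range(4):
    eyes.camera('wrist'); o=robot.get_obs(); f.append(o['ft_force'][2])
print(np.round(f,2),np.mean(f),o['position'],o['time'])
E
```

```text
[-0.67 -1.16 -2.44 -1.83] -1.5241675311379206 [ 0.49125248 -0.0830342   0.15180493] 26.2667
```

Emit:
{"op": "play_rows", "data": {"series": [[0,0,0.02,0,0,0,0],[0,0,0.02,0,0,0,0],[0,0,0.015,0,0,0,0],[0,0,0.015,0,0,0,0],[0,0,0,0,0,0,0],[0,0,0,0,0,0,0]]}}

```text
time: 26.77
position: [0.4914, -0.0831, 0.1447]
tool_rot: [-0.59, 0.389, -0.39, 0.59]
ft_force: [1.1, 0.1, 1.7]
grip_width: 0.0238
```

```bash
python3 - <<'E'
from h import *
f=[]
for i in range(8):
    eyes.camera('wrist'); o=robot.get_obs(); f.append(o['ft_force'][2])
print(np.round(f,2),np.mean(f),o['position'],o['time'])
E
```

```text
[0.97 0.68 0.92 1.04 1.09 1.56 2.27 1.34] 1.2359650007400533 [ 0.4913123  -0.08307479  0.14466217] 27.1667
```

Emit:
{"op": "play_rows", "data": {"series": [[0,0,0,0,0,0,0],[0,0,0,0,0,0,0],[0,0,-0.1,0,0,0,0],[0,0,-0.25,0,0,0,0],[0,0,-0.3,0,0,0,0],[0,0,-0.25,0,0,0,0],[0,0.2,0,-0.07,0,0,0],[0,0.38,0,-0.13,0,0,0],[0,0.38,0,-0.13,0,0,0],[0,0.38,0,-0.13,0,0,0],[0,0.3,0,-0.1,0,0,0],[0,0.085,0,-0.035,0,0,0]]}}

```text
time: 28.17
position: [0.5045, -0.2702, 0.234]
tool_rot: [0.59, -0.39, 0.391, -0.589]
ft_force: [0.3, 1.1, -2.0]
grip_width: 0.0237
```

Emit:
{"op": "play_rows", "data": {"series": [[0,0,0,0,0,0,0],[0,0,0,0,0,0,0],[0,0,0,0,0,0,0]]}}

```text
time: 28.42
position: [0.5033, -0.2629, 0.2338]
tool_rot: [-0.59, 0.39, -0.388, 0.591]
ft_force: [0.1, -0.5, -1.9]
grip_width: 0.0237
```

```bash
python3 - <<'E'
from h import *
info([.5046,-.265,.2347])
p=eyes.camera_params('wrist');im=eyes.camera('wrist')[:,:,::-1]
cv2.imwrite('pics/w15.png',cv2.resize(im[100:260,220:440],None,fx=3.5,fy=3.5)); 
E
```

```text
t 28.42 p [ 0.5033 -0.2629  0.2338] jawyaw 23.22 tooly [-0.002  0.003 -1.   ] q [-6.780e-01  4.690e-01  1.591e+00  1.000e-03  1.086e+00 -1.084e+00] F [ 0.13 -0.48 -1.89] M [-0.06  0.01 -0.07] w 0.0237
shift units [ 0.024 -0.009  0.004]
```

View pics/w15.png

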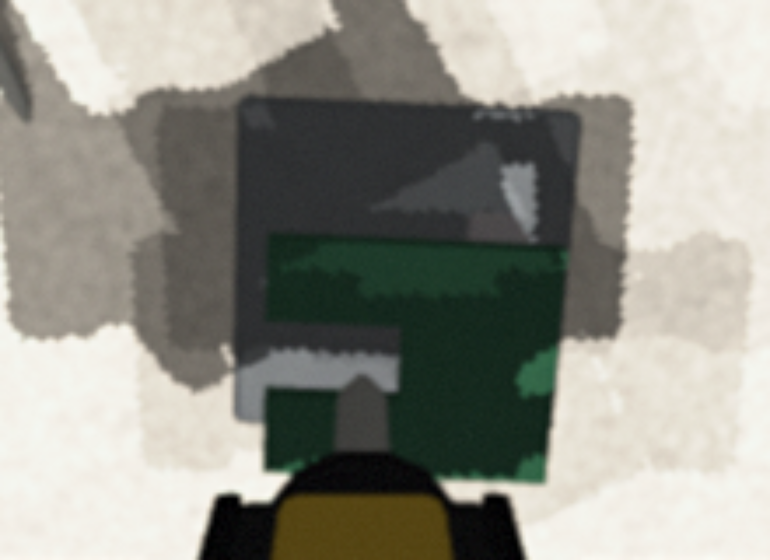

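Emit:
{"op": "play_rows", "data": {"series": [[0,0,0,0,0,0,0],[0,0,0,0,0,0,0],[0,0,0,0,0,0,0],[0,0,0,0,0,0,0]]}}

```text
time: 28.8
position: [0.5044, -0.2644, 0.2347]
tool_rot: [0.59, -0.389, 0.389, -0.59]
ft_force: [0.4, -0.1, -0.9]
grip_width: 0.0239
```

Emit:
{"op": "play_rows", "data": {"series": [[0,0,0.1,0,0,0,0],[0,0,0.15,0,0,0,0],[0,0,0.2,0,0,0,0],[0,0,0.2,0,0,0,0],[0,0,0.2,0,0,0,0],[0,0,0.08,0,0,0,0],[0,0,0.04,0,0,0,0],[0,0,0,0,0,0,0],[0,0,0,0,0,0,0],[0,0,0,0,0,0,0]]}}

```text
time: 29.63
position: [0.505, -0.2656, 0.1386]
tool_rot: [0.59, -0.388, 0.39, -0.59]
ft_force: [-0.5, 0.9, -1.1]
grip_width: 0.0239
```

```bash
python3 - <<'E'
from h import *
info([.5046,-.265,.135])
p=eyes.camera_params('wrist');im=eyes.camera('wrist')[:,:,::-1]
cv2.imwrite('pics/w16.png',im)
im=eyes.camera('scene')[:,:,::-1]
cv2.imwrite('pics/s16.png',cv2.resize(im[100:230,190:320],None,fx=4.5,fy=4.5,interpolation=cv2.INTER_CUBIC))
E
```

```text
t 29.63 p [ 0.505  -0.2656  0.1386] jawyaw 23.18 tooly [ 0.002 -0.002 -1.   ] q [-0.68   0.602  1.669 -0.     0.868 -1.085] F [-0.49  0.85 -1.13] M [-0.08  0.04  0.  ] w 0.0239
shift units [-0.007  0.036 -0.001]
```

View pics/w16.png

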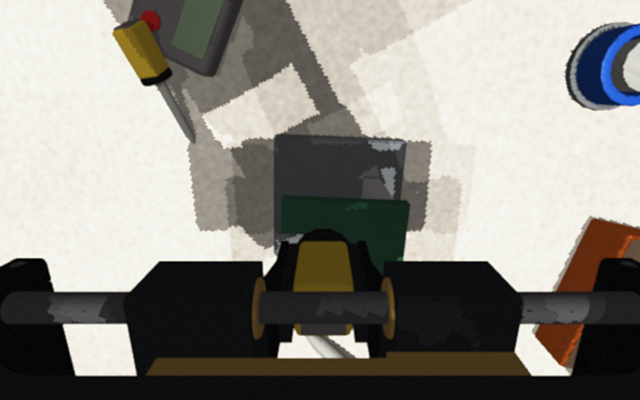

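View pics/s16.png

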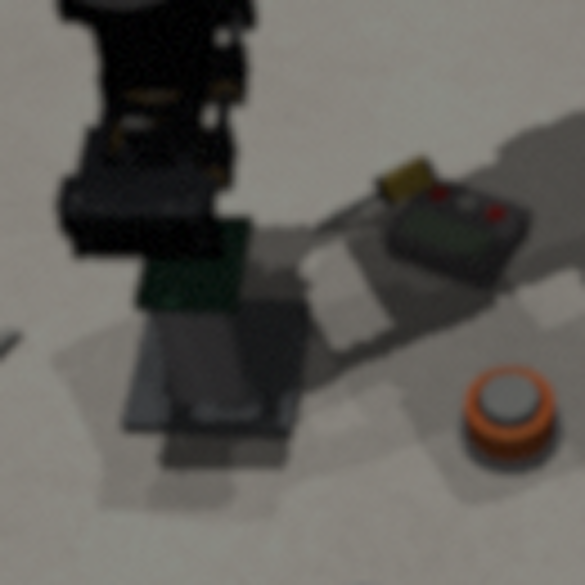

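Emit:
{"op": "play_rows", "data": {"series": [[0,0,0.02,0,0,0,0],[0,0,0.01,0,0,0,0],[0,0,0.005,0,0,0,0],[0,0,0,0,0,0,0],[0,0,0,0,0,0,0],[0,0,0,0,0,0,0]]}}

```text
time: 30.23
position: [0.5045, -0.2652, 0.1349]
tool_rot: [0.59, -0.389, 0.39, -0.59]
ft_force: [-0.4, 0.5, 6.4]
grip_width: 0.0238
```

Emit:
{"op": "play_rows", "data": {"series": [[0,0,-0.002,0,0,0,0],[1,0,0,0,0,0,0],[1,0,0,0,0,0,0],[1,0,0,0,0,0,0],[1,0,0,0,0,0,0],[1,0,0,0,0,0,0],[1,0,0,0,0,0,0],[1,0,0,0,0,0,0],[1,0,0,0,0,0,0],[1,0,0,0,0,0,0],[1,0,0,0,0,0,0],[1,0,0,0,0,0,0]]}}

```text
time: 31.23
position: [0.5043, -0.265, 0.1343]
tool_rot: [0.59, -0.389, 0.389, -0.59]
ft_force: [0.2, 0.7, -0.4]
grip_width: 0.0845
```

Emit:
{"op": "play_rows", "data": {"series": [[1,0,-0.1,0,0,0,0],[1,0,-0.2,0,0,0,0],[1,0,-0.3,0,0,0,0],[1,0,-0.3,0,0,0,0],[1,0,-0.2,0,0,0,0],[1,0,0,0,0,0,0],[1,0,0,0,0,0,0],[1,0,0,0,0,0,0]]}}

```text
time: 31.9
position: [0.5037, -0.2645, 0.244]
tool_rot: [-0.59, 0.39, -0.389, 0.59]
ft_force: [-0.3, 0.1, -0.7]
grip_width: 0.0871
```

```bash
python3 - <<'E'
from h import *
info([.5046,-.265,.135])
p=eyes.camera_params('wrist');im=eyes.camera('wrist')[:,:,::-1]
cv2.imwrite('pics/w17.png',im); np.save('pics/w17.npy',p,allow_pickle=True)
cv2.imwrite('pics/w17c.png',cv2.resize(im[100:235,270:400],None,fx=4.4,fy=4.4,interpolation=cv2.INTER_CUBIC))
im=eyes.camera('scene')[:,:,::-1]
cv2.imwrite('pics/s17.png',im)
cv2.imwrite('pics/t17.png',eyes.camera('top')[:,:,::-1])
print(proj('scene',[[.5044,-.2641,.152],[.5044,-.2641,.106]]))
E
```

```text
t 31.9 p [ 0.5037 -0.2645  0.244 ] jawyaw 23.18 tooly [-0.001  0.001 -1.   ] q [-0.68   0.457  1.579  0.     1.107 -1.084] F [-0.26  0.06 -0.67] M [-0.05 -0.04 -0.  ] w 0.0871
shift units [0.009 1.09  0.007]
[[230.52695435 139.25421675]
 [233.65222977 152.19555808]]
```

View pics/w17c.png

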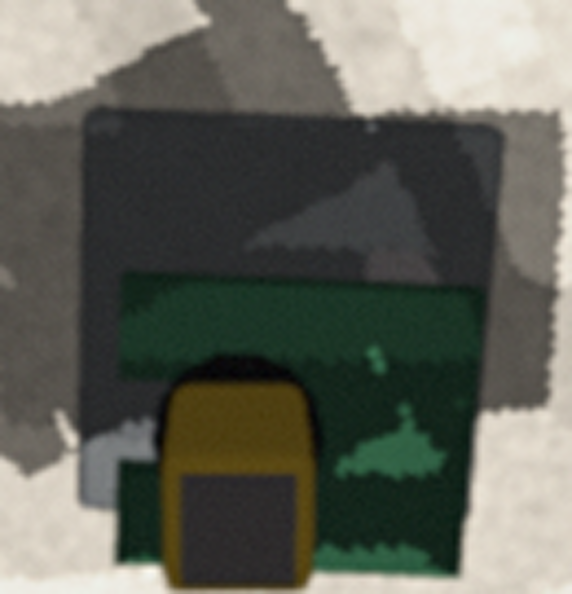

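View pics/s17.png

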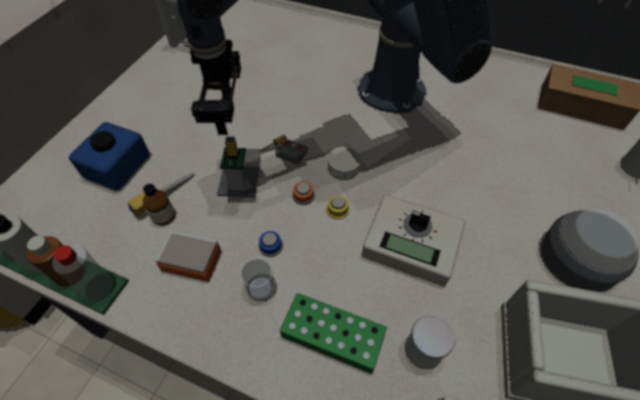

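View pics/t17.png

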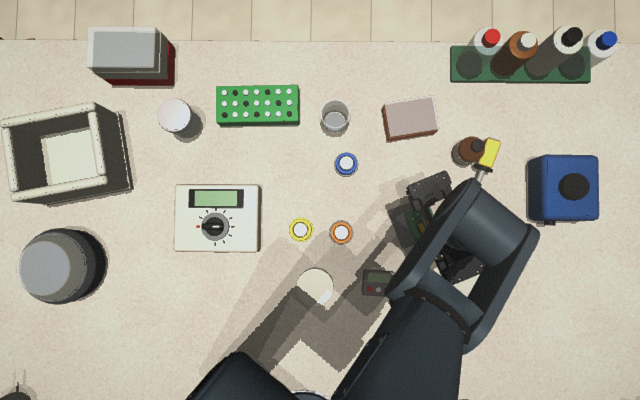

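```bash
python3 - <<'E'
import cv2
im=cv2.imread('pics/t17.png')
cv2.imwrite('pics/t17c.png',cv2.resize(im[175:260,165:270],None,fx=6,fy=6,interpolation=cv2.INTER_CUBIC))
E
```

```text
(no output)
```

View pics/t17c.png

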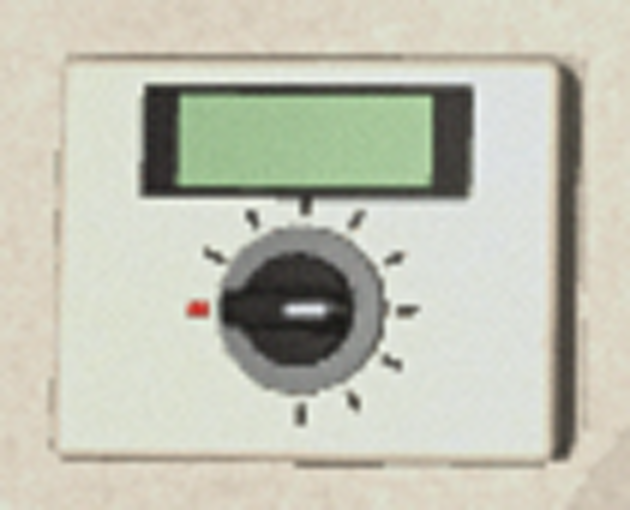

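The close-up shows the pointer on the sixth mark (−y). The probe hangs upright in its fork, and the gripper is open and clear of everything.

```bash
python3 - <<'E'
from rig import ticket
print(ticket.hand_in())
E
```

```text
the job is handed in; nothing more can be done
None
```

The meter check is done and handed in at about 32 s of the 72 s allowed; no verdict was reported.

- **Selector:** I turned it anticlockwise to the stop at the red mark. I then turned it clockwise in two grips, home to click 3 and click 3 to click 6, because the wrist's range did not allow one. The last top view shows the pointer on the sixth mark, and it was never turned past it.
- **Pads:** I pressed each plunger for more than half a second, first blue, then orange. Net force was about 2.8 N on each. That is roughly 3.6 mm by spring rate and 4.4 mm by tool height, so the two estimates differ by just under 1 mm but both are near half-way and well clear of the bottom.
- **Probe:** The last wrist view shows it back in the fork, upright in the slot with its collar on the plate. The gripper is open and about 10 cm above it.
- **Anomaly:** The large look-alike probe, which I never touched, was found toppled at about 16 s and lying against the amber bottle. The bottle and the other bystanders look unmoved in the pictures, but I did not measure their positions.

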